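Hook the ware tray out of the drying rack

ROBOT

A 6-joint arm with a two-finger parallel gripper is mounted at the origin on the work surface. World frame = base frame: x ahead of the robot, y to its left, z up, the work surface at z = 0. Lengths are in m, angles in degrees, forces in N, time in s.
With the tool pointing down it reaches from about 0.3 to 0.75 m from the base axis. Payload 8.5 kg.
Tool frame: the origin (TCP) lies on the centre line of the jaws, within the pads' length; the fingertips stand 17 mm ahead of it and the grasp point (between the pads) lies 2 mm behind it (env.tip_extent is the distance from the TCP to the fingertips, in m); z points along the fingers, y is the direction in which the jaws open and shut (so a half turn about z gives the same grasp; the last joint's range is limited). The gripper opens to 85 mm and grips with 20 to 120 N. Pads are 22 mm wide; open, the fingers measure 114 mm over their backs; the gripper's body (76 mm by 85 mm) begins 54 mm behind the grasp point. The pads swing forward as they close: fully open they stand 13 mm farther back than shut.
Start: joints at [-89.169, 21.807, 74.336, -0, 83.858, -12.336], TCP at [0.125, -0.536, 0.248] pointing down, gripper open.
Joint ranges: [-178.18, 178.18], [-50.72, 133.34], [12.68, 142.11], [-81.47, 261.47], [9.98, 163.14], [-165.26, 165.26]. Speed limits (degrees/s): [136.94, 136.94, 180, 180, 180, 180].

INTERFACE

Orientations are given as a 3x3 rotation matrix whose columns are the frame's x, y, z axes.
In Python, from rig import telemetry, get_image, camera_params, close_job, env gives the robot as it stands.
- The arm moves only by the tool apply_moves, never from a script. Its argument "motion" is a list of rows, each an object of numbers: "tx", "ty", "tz": the shift along the tool's x, y, z in cm; "turn": the turn about the tool's z in degrees; "jaw": the gripper's target within -1 to 1 (fully open at 1, half-way at 0, shut at -1). In form: [{"tx": .., "ty": .., "tz": .., "turn": .., "jaw": ..}, ...]. A call has 1 to 5 rows; each row is the pose to reach, as a shift and turn from the pose measured when the call began, along the tool's axes at that moment; what a row does not reach only later rows make up. A row lasts 1/12 s, in which the tool goes at most 41.7 mm and 7.16 degrees, less where a joint would pass 70% of its speed; a pose out of reach is approached as far as the arm can. A call with a gripper value outside its range is refused whole. The fingers move at their own pace and stop on an object; "squeeze" is the grip in N (left out, the last holds). Time passes only in rows, so rows that repeat a pose let the fingers close. It gives the time, the measured TCP pose, the force and the opening at its end, in the units of the state.
- telemetry.observe(): the state, without advancing time (a new reading comes with each control period).
- get_image(name): name is "scene" or "top" or "wrist"; returns (picture, depth): 420x560x3 uint8, red, green, blue; 420x560 float32, m along the optical axis (not along the pixel's ray), 0 where there is no reading.
- camera_params(name): a dict with "fx", "fy", "cx", "cy" (pixels), "rvec" (rotation vector, rad) and "tvec" (3), from world to camera coordinates, as OpenCV has them. Camera axes: x right, y down, z forward; pixel columns grow to the right and rows downward; lengths in m; the calibration is good to about 2 mm. A picture is of the moment at which its call begins: read the wrist's pose just before it. camera_params takes no time and is no camera call; for the wrist camera it gives the pose at the moment of the call.
- close_job(): hands the job in, once; it reports no verdict.
The state is a dict: "time_s": time; "q": joint angles; "qvel": joint speeds; "joint_efforts": joint torques, N m; "position": TCP position; "tool_rot": TCP orientation; "ft_force": force on the tool from outside, world axes, zero at the start; "wrist_torque": the same for the moment, N m; "grip_width": finger opening in m.
Only numpy, scipy, OpenCV 4.12 (cv2) and the standard library are available. Lean on these libraries where they do the work, as an engineer would, in place of code of your own. Each camera call takes 0.05 s, during which the arm holds its last target. There are 200 camera calls.

TASK

Take the hook tool from its stand, drop its prong down through the eye on the front of the ware tray and draw the tray out along its guides until you feel it come up against the stop's rubber buffer, then keep a light, steady pull on it there for a good second so that it is properly seated. Work gently, because the clay pieces on the tray are unfired and must not be jolted or tipped, touch the tray only with the hook, and leave the other things on the table alone. Finally unhook, leaving the tray drawn out, and lay the hook back in its stand, prong down as it was.

Things in the scene. Friction and masses are not known exactly. Their poses are not given: they have to be found in the camera images.
- hook_grip (a point): Centre of the hook tool's wooden handle, the place to grip. Handle 130 mm long (its x axis, hook end at +x), 18 mm wide (y), 22 mm high (z up). A steel rod of 7 mm diameter runs on along x to 100 mm ahead of this point, then bends down into a prong that leans back a little towards the handle. The tool weighs about 0.12 kg. On its stand the handle's centre is 61 mm above the table.
- hook_tip (a point): Centre of the rounded end of the hook's prong (radius 3.5 mm): 95 mm ahead of hook_grip along the tool's x and 43 mm below it. Axes as the tool's.
- stand: Fixed dark wooden stand of the hook tool, 115 x 70 mm, origin on the table under its centre, x along the tool. Two saddles at x = -45 and +45 mm (12 mm long, floor 50 mm above the table, side cheeks 23 mm apart inside and up to 63 mm) carry the handle's ends, its centre straight above the origin; the middle is free for fingers. The tool starts lying in it, prong hanging down at +x.
- rack: Fixed wooden drying rack, origin on the table. Its x axis is the direction of the guides, pointing inwards, away from the robot's side; the tray comes out along -x. A base 12 mm thick spans x -170 to 210 mm and 200 mm of width, with guide strips 26 mm above the table leaving 165 mm between them; a slatted roof, top 156 mm above the table, covers x 28 to 202 mm. In front of x = 28 mm all is open above.
- tray: Plywood ware tray, 150 (x) x 160 (y) mm, on the rack's base between the guides (2.5 mm play each side). Origin at the centre of its underside, x as the rack's. Front face at x = -75 mm, 40 mm high. Loaded 0.5 to 0.9 kg; drags with 2 to 10 N. It seats when it pushes on the stop's buffer with a steady 3 to 12 N, on top of the drag, for over 0.6 s; over 18 N there jars the clay.
- eye (a point): Centre of the steel eye (a rigid flat ring lying level, hole 20 mm across, bar 6 mm thick) standing out 30 mm in front of the tray's front face, 30 mm above the tray's underside. The prong goes in from above. Axes as the tray's.
- stop: Fixed aluminium bar across the rack's base, 12 (x) x 100 x 16 mm high, origin at the centre of its underside, x as the rack's. On its tray side a rigid rubber-faced buffer strip (70 mm wide) stands out on studs: its face is set by hand 9 to 39 mm ahead (+x) of the origin, differently each time and not measured. The tray's front face meets it; the eye passes above.
- vase: Solid unfired clay vase, 62 mm across, 72 mm high, standing on the tray. Origin at the centre of its underside, z up.
- cup: Unfired clay beaker, 62 mm across, 58 mm high, standing on the tray. Origin at the centre of its underside, z up.
- bowl: Black footed bowl, 110 mm across, 60 mm high; bystander. Origin at the centre of its underside.
- jar: Glass jar with a lid, 60 mm across, 85 mm high; bystander. Origin at the centre of its underside.
- plaster: White plaster block 90 x 70 x 35 mm; bystander. Origin at the centre of its underside.
Things that resemble listed ones, but are neither listed nor needed, are in the scene too. Of the things that look like the part that bears hook_grip, the middle-sized one is meant. Leave any red look-alike of the vase alone.

How it is judged:
By the outcome, as a careful person would: the job done as asked, in the order asked, and still so for the second after the job is handed in, with the robot touching nothing.
It also fails if it takes over 72 s, if anything falls off the work surface, if the arm or the gripper's body presses on something with over 40 N, if the wrist force passes 120 N, or if a joint passes its speed limit or range.

## Working session

There is one attempt and no reset: what is moved stays moved. The work goes in short steps, Python scripts to look and compute and a tool call to move; the robot and the scene stay as the last step left them, time stands still between calls to the robot, and variables do not carry over. Pictures are saved under pics/ and viewed, about 8 in all and at most 12, crops included, and the job is handed in when it is done.

Besides the shell and the picture viewer there is one more tool, called after "Call:" by a JSON object that holds its "fn" and its "kwargs", one argument or row to a line. apply_moves: Moves the arm, as the interface text tells. Its arguments: {"type":"object","properties":{"motion":{"type":"array"},"squeeze":{"type":"number"}},"required":["motion"]}

```bash
mkdir -p pics; ls; cat > h.py <<'E'
import numpy as np, cv2
from rig import telemetry, get_image, camera_params, close_job, env
def cam(n):
    p=camera_params(n); R=cv2.Rodrigues(np.array(p["rvec"],float))[0]; return p,R,np.array(p["tvec"],float).ravel()
def shot(n):
    c=cam(n); im,d=get_image(n); np.savez(f"pics/{n}.npz",im=im,d=d,R=c[1],t=c[2],k=[c[0][k] for k in("fx","fy","cx","cy")]); return im,d
def load(n): return np.load(f"pics/{n}.npz")
def pts(n,uv,z=None):
    "world points by depth, or by plane z"
    f=load(n); fx,fy,cx,cy=f["k"]; out=[]
    for u,v in uv:
        r=np.array([(u-cx)/fx,(v-cy)/fy,1]); 
        if z is None: s=f["d"][int(round(v)),int(round(u))]
        else:
            o=-f["R"].T@f["t"]; w=f["R"].T@r; s=(z-o[2])/w[2]
        out.append(f["R"].T@(r*s-f["t"]))
    return np.round(np.array(out),4)
def cloud(n):
    f=load(n); fx,fy,cx,cy=f["k"]; v,u=np.mgrid[:420,:560]; d=f["d"]
    return (np.stack([(u-cx)/fx*d,(v-cy)/fy*d,d],-1)-f["t"])@f["R"]
def save(name,im,s=1):
    cv2.imwrite(f"pics/{name}.png",cv2.resize(im[...,::-1],None,fx=s,fy=s,interpolation=cv2.INTER_CUBIC))
E
python3 - <<'E'
from h import *
s=telemetry.observe(); print(s)
a,_=shot("scene"); b,_=shot("top")
save("scene0",a,1.4); save("top0",b,1.4)
E
```

```text
pics
{'time_s': 0.0, 'q': array([-8.91688162e+01,  2.18404754e+01,  7.43856825e+01, -1.14463641e-03,
        8.38597046e+01, -1.23354239e+01]), 'qvel': array([ 0.05334702,  0.02764052, -0.01459109,  0.05190317,  0.00211231,
       -0.11540029]), 'joint_efforts': array([-1.01239639e-03, -4.48471498e+01, -2.31279731e+01, -3.24895418e-04,
        4.85114433e-03, -8.49790382e-06]), 'position': array([ 0.12527299, -0.5352527 ,  0.24771113]), 'tool_rot': array([[ 9.73711338e-01,  2.27785489e-01, -4.15999712e-05],
       [ 2.27785294e-01, -9.73710232e-01,  1.49813564e-03],
       [ 3.00747242e-04, -1.46822752e-03, -9.99998877e-01]]), 'ft_force': array([0.34677181, 1.42929244, 0.20463139]), 'wrist_torque': array([-0.06629852,  0.02365671,  0.0229103 ]), 'grip_width': 0.08525451469183877}
```

View pics/top0.png

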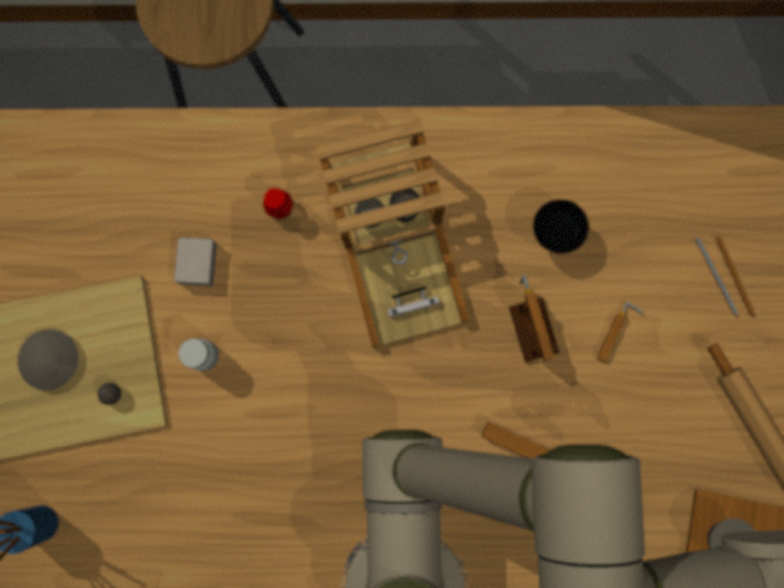

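View pics/scene0.png

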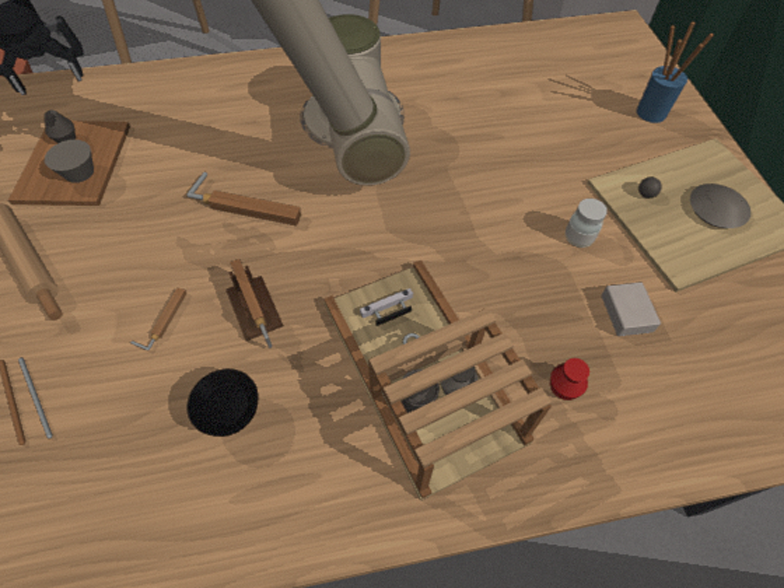

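Top picture: the rack is at about (405,240), the eye at (399,258), and the stop bar at (413,303) with its dark buffer at (408,292). There are three hook tools. The largest lies loose at (515,440) in the top picture and (250,205) in the scene picture. The smallest lies loose at (613,335). The middle-sized one lies in the dark stand at (538,325), with its prong end at (524,281), and it fits the description. I'll confirm it in an enlarged crop.

```bash
python3 - <<'E'
from h import *
a=load("top")["im"]; b=load("scene")["im"]
c1=cv2.resize(a[150:270,235:475],None,fx=3.3,fy=3.3,interpolation=cv2.INTER_CUBIC)
save("crop1",c1)
C=cloud("top")
print("table z",np.median(C[230:240,500:520,2]))
print(pts("top",[(384,232),(374,201),(285,184),(294,219),(292,208)]))
p=load("top"); print(p["k"], -p["R"].T@p["t"])
E
```

```text
table z 0.001208366058875726
[[ 0.4911 -0.2516  0.0731]
 [ 0.575  -0.2286  0.0653]
 [ 0.6326  0.0087  0.0122]
 [ 0.5326 -0.0158  0.0249]
 [ 0.5629 -0.0104  0.026 ]]
[520.32353217 520.32353217 283.25047319 221.69460249] [ 3.48944504e-01 -8.36218522e-04  1.43583631e+00]
```

View pics/crop1.png

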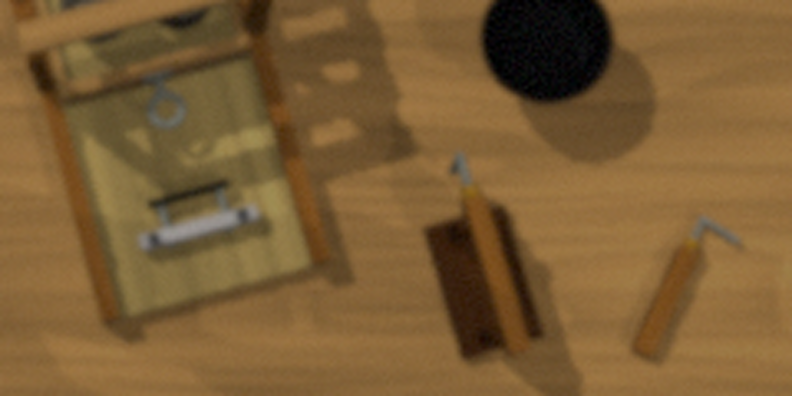

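The crop confirms it. The in-stand hook handle runs from crop (520,350) to (470,190), with the prong at (457,160), and it is the middle-sized of the three. The ring eye is at crop (167,110), the buffer at (190,195) and the stop bar at (200,228). Next I measure them.

```bash
python3 - <<'E'
from h import *
f=lambda u,v:(u/3.3+235,v/3.3+150)
ang=lambda d:np.degrees(np.arctan2(d[1],d[0]))
h=pts("top",[f(520,350),f(470,190)],.072); print("handle",h,h.mean(0),np.linalg.norm(h[1]-h[0]),ang(h[1]-h[0]))
print("tip rod",pts("top",[f(457,158)],.065))
s=pts("top",[f(428,230),f(502,207),f(540,338),f(465,358)],.01); print("stand",s,s.mean(0),ang(s[1]-s[2]),ang(s[0]-s[3]))
e=pts("top",[f(167,110)],.045); print("eye",e)
r=pts("top",[f(112,320),f(45,95),f(322,262),f(265,60)],.026); print("rack guides",r,ang(r[1]-r[0]),ang(r[3]-r[2]))
st=pts("top",[f(145,240),f(258,212)],.028); print("stop",st,ang(st[1]-st[0])+90)
b=pts("top",[f(150,204),f(228,183)],.028); print("buffer",b,ang(b[1]-b[0])+90)
# depth handle
C=cloud("top"); m=(C[...,2]>.063)&(C[...,2]<.082)&(C[...,0]>.4)&(C[...,0]<.62)&(C[...,1]<-.19)&(C[...,1]>-.30)
P=C[m]; c,w=cv2.PCACompute(P[:,:2].astype(np.float32),None); print(m.sum(),c,ang(w[0]),P[:,0].min(),P[:,0].max())
E
```

```text
handle [[ 0.4279 -0.2725  0.072 ]
 [ 0.5562 -0.2361  0.072 ]] [ 0.49205 -0.2543   0.072  ] 0.13336360073123402 15.839172515441394
tip rod [[ 0.5835 -0.2275  0.065 ]]
stand [[ 0.532  -0.2109  0.01  ]
 [ 0.5512 -0.2732  0.01  ]
 [ 0.4414 -0.3017  0.01  ]
 [ 0.425  -0.2392  0.01  ]] [ 0.4874  -0.25625  0.01   ] 14.550752353120355 14.814704949684874
eye [[0.6279 0.0068 0.045 ]]
rack guides [[ 0.4561  0.0526  0.026 ]
 [ 0.6449  0.1089  0.026 ]
 [ 0.5036 -0.1207  0.026 ]
 [ 0.6739 -0.0753  0.026 ]] 16.60453594826217 14.927229043244015
stop [[ 0.5221  0.0253  0.028 ]
 [ 0.5451 -0.0682  0.028 ]] 13.819761703945147
buffer [[ 0.5521  0.0212  0.028 ]
 [ 0.5695 -0.0435  0.028 ]] 15.05260795493399
431 [[ 0.49771658 -0.25286326]] 15.124939 0.42790625876501376 0.5886653956459734
```

Call:
{"fn": "apply_moves", "kwargs": {
  "motion": [
    {"tx": 3.5, "ty": -1.6, "tz": 0, "turn": -1, "jaw": 1},
    {"tx": 7, "ty": -3.2, "tz": 0, "turn": -2, "jaw": 1},
    {"tx": 10.5, "ty": -4.8, "tz": 0, "turn": -2, "jaw": 1},
    {"tx": 14, "ty": -6.4, "tz": 0, "turn": -2, "jaw": 1},
    {"tx": 17.5, "ty": -8, "tz": 0, "turn": -2, "jaw": 1}
  ]
}}

```text
time_s: 0.52
position: [0.2785, -0.4161, 0.2477]
tool_rot: [[0.965, 0.261, -0.0], [0.261, -0.965, 0.002], [0.0, -0.002, -1.0]]
ft_force: [0.5, -0.1, 1.1]
grip_width: 0.0854
```

Call:
{"fn": "apply_moves", "kwargs": {
  "motion": [
    {"tx": 3.5, "ty": -1.6, "tz": 0, "jaw": 1},
    {"tx": 7, "ty": -3.2, "tz": 0, "jaw": 1},
    {"tx": 10.5, "ty": -4.8, "tz": 0, "jaw": 1},
    {"tx": 14, "ty": -6.4, "tz": 0, "jaw": 1},
    {"tx": 17.5, "ty": -8, "tz": 0, "jaw": 1}
  ]
}}

```text
invalid input
```

Call:
{"fn": "apply_moves", "kwargs": {
  "motion": [
    {"tx": 3.7, "ty": -1.5, "tz": 0, "turn": 0, "jaw": 1},
    {"tx": 7.4, "ty": -3, "tz": 0, "turn": 0, "jaw": 1},
    {"tx": 11, "ty": -4.5, "tz": 0, "turn": 0, "jaw": 1},
    {"tx": 14.8, "ty": -6, "tz": 0, "turn": 0, "jaw": 1},
    {"tx": 18.5, "ty": -7.6, "tz": 0, "turn": 0, "jaw": 1}
  ]
}}

```text
time_s: 0.93
position: [0.4385, -0.2928, 0.2477]
tool_rot: [[0.965, 0.261, -0.001], [0.261, -0.965, 0.002], [0.0, -0.002, -1.0]]
ft_force: [-0.0, -0.5, -0.4]
grip_width: 0.0854
```

Call:
{"fn": "apply_moves", "kwargs": {
  "motion": [
    {"tx": 3, "ty": -1.2, "tz": 1, "turn": 0, "jaw": 1},
    {"tx": 6, "ty": -2.4, "tz": 2.5, "turn": 0, "jaw": 1},
    {"tx": 6, "ty": -2.4, "tz": 4, "turn": 0, "jaw": 1},
    {"tx": 6, "ty": -2.4, "tz": 4, "turn": 0, "jaw": 1}
  ]
}}

```text
time_s: 1.27
position: [0.4902, -0.2519, 0.2047]
tool_rot: [[0.965, 0.264, -0.005], [0.264, -0.965, 0.006], [-0.003, -0.007, -1.0]]
ft_force: [-0.7, -0.5, -0.7]
grip_width: 0.0856
```

```bash
python3 - <<'E'
from h import *
s=telemetry.observe(); print(s["position"],s["ft_force"])
a,_=shot("wrist"); save("w1",a,1.4)
w=load("wrist"); print("cam",-w["R"].T@w["t"])
C=cloud("wrist"); m=(C[...,2]>.067)&(C[...,2]<.080)&(load("wrist")["d"]>0)&(abs(C[...,0]-.5)<.12)&(abs(C[...,1]+.25)<.06)
P=C[m]; c,v=cv2.PCACompute(P[:,:2].astype(np.float32),None); v=v[0]*np.sign(v[0][0]); t=(P[:,:2]-c)@v
print(m.sum(),c,np.degrees(np.arctan2(v[1],v[0])),np.percentile(P[:,2],[5,50,95]),c+np.outer([t.min(),t.max()],v))
E
```

```text
[ 0.49016292 -0.25193045  0.20466052] [-0.66020236 -0.48243723 -0.66946852]
cam [ 0.55356587 -0.23480973  0.32875025]
3753 [[ 0.49731997 -0.2533413 ]] 15.268315 [0.06901798 0.07050267 0.071691  ] [[ 0.42971721 -0.27179513]
 [ 0.56358401 -0.23525288]]
```

View pics/w1.png

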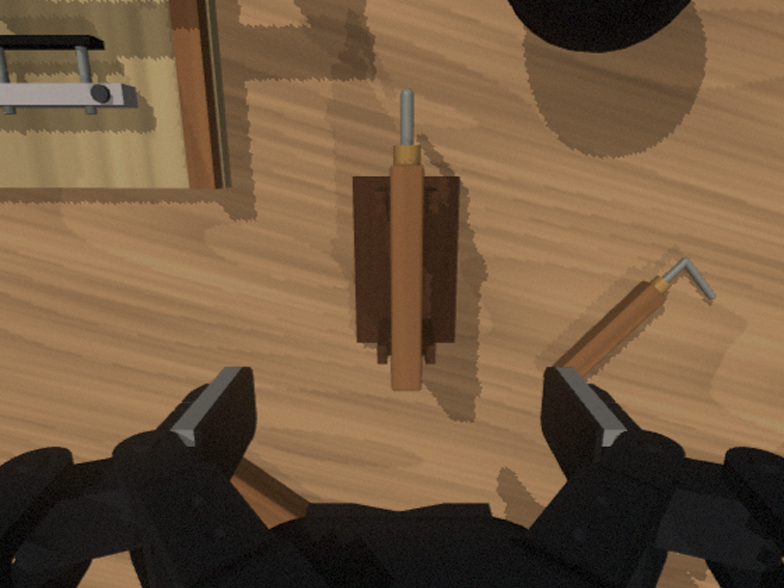

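The picture shows the handle running from (406,390) to (406,165), lying straight in the saddles. Its measured top height is 70.5 mm (expected 72) and its yaw is 15.3°. The grip centre is therefore at about (0.492, -0.2546). I descend.

Call:
{"fn": "apply_moves", "kwargs": {
  "motion": [
    {"tx": 0.1, "ty": 0.3, "tz": 2.5, "turn": 0, "jaw": 1},
    {"tx": 0.1, "ty": 0.3, "tz": 5, "turn": 0, "jaw": 1},
    {"tx": 0.1, "ty": 0.3, "tz": 8, "turn": 0, "jaw": 1},
    {"tx": 0.1, "ty": 0.3, "tz": 10, "turn": 0, "jaw": 1},
    {"tx": 0.1, "ty": 0.3, "tz": 10, "turn": 0, "jaw": 1}
  ]
}}

```text
time_s: 1.73
position: [0.4894, -0.2554, 0.1037]
tool_rot: [[0.965, 0.26, -0.008], [0.261, -0.965, 0.008], [-0.006, -0.01, -1.0]]
ft_force: [-0.1, -1.0, -0.5]
grip_width: 0.0851
```

Call:
{"fn": "apply_moves", "kwargs": {
  "motion": [
    {"tx": 0.3, "ty": 0.05, "tz": 2, "turn": 0, "jaw": 1},
    {"tx": 0.3, "ty": 0.05, "tz": 3.5, "turn": 0, "jaw": 1},
    {"tx": 0.3, "ty": 0.05, "tz": 4.5, "turn": 0, "jaw": 1},
    {"tx": 0.3, "ty": 0.05, "tz": 4.5, "turn": 0, "jaw": 1}
  ]
}}

```text
time_s: 2.07
position: [0.4917, -0.2552, 0.0585]
tool_rot: [[0.966, 0.26, -0.009], [0.26, -0.966, 0.009], [-0.007, -0.011, -1.0]]
ft_force: [-0.4, 0.5, -0.6]
grip_width: 0.0855
```

Call:
{"fn": "apply_moves", "kwargs": {
  "motion": [
    {"tx": 0, "ty": 0.0, "tz": 0, "turn": 0, "jaw": 0},
    {"tx": 0, "ty": 0, "tz": 0, "turn": 0, "jaw": -0.3},
    {"tx": 0, "ty": 0, "tz": 0, "turn": 0, "jaw": -0.5},
    {"tx": 0, "ty": 0, "tz": 0, "turn": 0, "jaw": -0.8},
    {"tx": 0, "ty": 0, "tz": 0, "turn": 0, "jaw": -1}
  ],
  "squeeze": 40
}}

```text
time_s: 2.48
position: [0.4919, -0.2553, 0.0591]
tool_rot: [[0.966, 0.26, -0.008], [0.26, -0.966, 0.008], [-0.006, -0.01, -1.0]]
ft_force: [0.6, 0.4, 1.0]
grip_width: 0.0253
```

Call:
{"fn": "apply_moves", "kwargs": {
  "motion": [
    {"tx": 0, "ty": 0, "tz": 0, "turn": 0, "jaw": -1},
    {"tx": 0, "ty": 0, "tz": 0, "turn": 0, "jaw": -1},
    {"tx": 0, "ty": 0, "tz": 0, "turn": 0, "jaw": -1},
    {"tx": 0, "ty": 0, "tz": 0, "turn": 0, "jaw": -1}
  ],
  "squeeze": 110
}}

```text
time_s: 2.82
position: [0.492, -0.2553, 0.0595]
tool_rot: [[0.966, 0.26, -0.008], [0.26, -0.966, 0.008], [-0.006, -0.01, -1.0]]
ft_force: [-1.5, 0.8, 5.6]
grip_width: 0.0162
```

Call:
{"fn": "apply_moves", "kwargs": {
  "motion": [
    {"tx": 0, "ty": 0, "tz": -0.5, "turn": 0, "jaw": -1},
    {"tx": 0, "ty": 0, "tz": -1.5, "turn": 0, "jaw": -1},
    {"tx": 0, "ty": 0, "tz": -3, "turn": 0, "jaw": -1},
    {"tx": 0, "ty": 0, "tz": -5, "turn": 0, "jaw": -1},
    {"tx": 0, "ty": 0, "tz": -7, "turn": 0, "jaw": -1}
  ]
}}

```text
time_s: 3.23
position: [0.4924, -0.2558, 0.1306]
tool_rot: [[0.966, 0.26, -0.009], [0.26, -0.966, 0.008], [-0.006, -0.01, -1.0]]
ft_force: [0.5, -0.3, -1.5]
grip_width: 0.0164
```

Call:
{"fn": "apply_moves", "kwargs": {
  "motion": [
    {"tx": 0, "ty": 0, "tz": -2, "turn": 0, "jaw": -1},
    {"tx": 0, "ty": 0, "tz": -4, "turn": 0, "jaw": -1},
    {"tx": 0, "ty": 0, "tz": -4, "turn": 0, "jaw": -1}
  ]
}}

```text
time_s: 3.48
position: [0.4939, -0.257, 0.1749]
tool_rot: [[0.966, 0.26, -0.003], [0.26, -0.966, 0.004], [-0.002, -0.004, -1.0]]
ft_force: [0.3, -0.5, -0.8]
grip_width: 0.0161
```

Call:
{"fn": "apply_moves", "kwargs": {
  "motion": [
    {"tx": 0.8, "ty": -3.2, "tz": 0, "turn": 0, "jaw": -1},
    {"tx": 1.6, "ty": -6.4, "tz": 0, "turn": 0, "jaw": -1},
    {"tx": 2.4, "ty": -9.6, "tz": 0, "turn": 0, "jaw": -1},
    {"tx": 3.2, "ty": -12.8, "tz": 0, "turn": 0, "jaw": -1},
    {"tx": 4, "ty": -16, "tz": 0, "turn": 0, "jaw": -1}
  ]
}}

```text
time_s: 3.9
position: [0.4902, -0.0905, 0.1751]
tool_rot: [[0.966, 0.259, -0.004], [0.259, -0.966, 0.004], [-0.003, -0.005, -1.0]]
ft_force: [-1.1, -0.4, -1.9]
grip_width: 0.0161
```

Call:
{"fn": "apply_moves", "kwargs": {
  "motion": [
    {"tx": 0.8, "ty": -3.2, "tz": 0, "turn": 0, "jaw": -1},
    {"tx": 1.6, "ty": -6.4, "tz": 0, "turn": 0, "jaw": -1},
    {"tx": 1.8, "ty": -7, "tz": 0, "turn": 0, "jaw": -1},
    {"tx": 1.8, "ty": -7, "tz": 0, "turn": 0, "jaw": -1}
  ]
}}

```text
time_s: 4.23
position: [0.489, -0.0164, 0.1751]
tool_rot: [[0.965, 0.263, -0.005], [0.263, -0.965, 0.005], [-0.003, -0.006, -1.0]]
ft_force: [0.3, -0.1, -1.0]
grip_width: 0.0164
```

```bash
python3 - <<'E'
from h import *
s=telemetry.observe(); print(s["position"],s["ft_force"],s["tool_rot"].round(4))
a,_=shot("wrist"); save("w2",a,1.4)
E
```

```text
[ 0.48900262 -0.01636788  0.17513681] [ 0.33583449 -0.05585853 -1.04558048] [[ 0.9649  0.2625 -0.0047]
 [ 0.2625 -0.9649  0.0046]
 [-0.0033 -0.0056 -1.    ]]
```

View pics/w2.png

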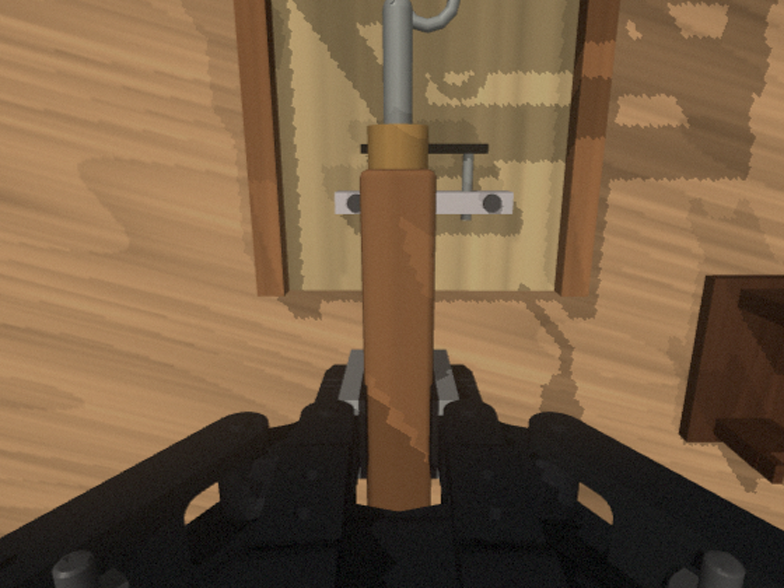

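The wrist view shows the hook held level, rod at (397,60) and handle straight. The eye's ring just shows at the top, around (432,5). The buffer is at row 148 and the stop bar at row 203. I back off to get the whole eye into view.

Call:
{"fn": "apply_moves", "kwargs": {
  "motion": [
    {"tx": -3, "ty": -0.5, "tz": 0, "turn": 0, "jaw": -1},
    {"tx": -6, "ty": -1, "tz": 0, "turn": 0, "jaw": -1},
    {"tx": -6, "ty": -1, "tz": 0, "turn": 0, "jaw": -1},
    {"tx": -6, "ty": -1, "tz": 0, "turn": 0, "jaw": -1}
  ]
}}

```text
time_s: 4.62
position: [0.4281, -0.025, 0.1755]
tool_rot: [[0.966, 0.259, -0.004], [0.259, -0.966, 0.004], [-0.003, -0.005, -1.0]]
ft_force: [0.5, -0.2, -0.3]
grip_width: 0.0162
```

```bash
python3 - <<'E'
from h import *
s=telemetry.observe(); print(s["position"],s["ft_force"],s["tool_rot"].round(4))
a,_=shot("wrist"); save("w3",a,1.4)
E
```

```text
[ 0.42810774 -0.02502648  0.17548731] [ 0.49632068 -0.20405543 -0.33098606] [[ 0.9659  0.2588 -0.0043]
 [ 0.2589 -0.9659  0.0038]
 [-0.0032 -0.0048 -1.    ]]
```

View pics/w3.png

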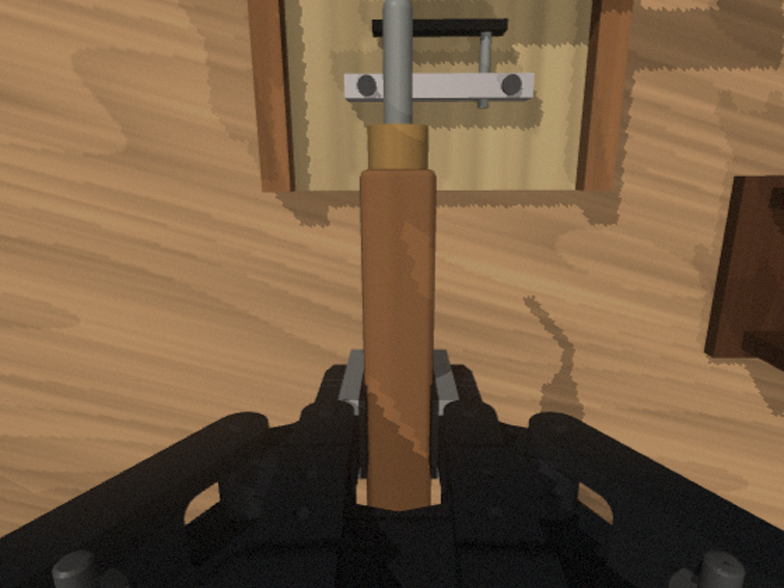

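Backing off was the wrong way, since the camera looks forward of the tool; this view only shows the stop at (440,87) and the buffer at (440,27). Before going forward I check the roof's front edge, and I get stop and buffer positions from this view.

```bash
python3 - <<'E'
from h import *
C=cloud("top"); e=np.array([.628,.007]); a=np.radians(15.2); u=np.array([np.cos(a),np.sin(a)]); v=np.array([-u[1],u[0]])
m=(C[...,2]>.125)&(C[...,2]<.17)&(load("top")["d"]>0)&(np.abs((C[...,:2]-e)@v)<.11)
t=(C[m][:,:2]-e)@u; t=t[abs(t)<.3]; print("roof along from eye",np.percentile(t,[0,1,3,5]),np.histogram(t,20))
f=lambda p,q:(p/1.4,q/1.4)
P=pts("wrist",[f(375,72),f(440,73),f(530,73),f(440,99)],.016); print("stop",P,(P[:,:2]-e)@u)
P=pts("wrist",[f(440,19),f(500,19)],.030);print("buf z30",P,(P[:,:2]-e)@u); 
print("depth z buf/stop",pts("wrist",[f(450,22),f(450,30),f(450,85),f(485,50)]))
P=pts("wrist",[f(291,188),f(577,188)],.012);print("base front",P,P.mean(0),(P[:,:2]-e)@u,(P[:,:2]-e)@v)
w=load("wrist"); print(w["k"])
E
```

```text
roof along from eye [0.04472565 0.04872511 0.05118782 0.05295632] (array([194, 269, 268, 114,  38,  56, 299, 262, 208,  35,  39, 237, 261,
       259,  67,  37, 162, 249, 255, 143]), array([0.04472565, 0.05353889, 0.06235213, 0.07116537, 0.07997861,
       0.08879185, 0.09760509, 0.10641832, 0.11523156, 0.1240448 ,
       0.13285804, 0.14167128, 0.15048452, 0.15929776, 0.168111  ,
       0.17692423, 0.18573747, 0.19455071, 0.20336395, 0.21217719,
       0.22099043]))
stop [[ 0.5352  0.0177  0.016 ]
 [ 0.5438 -0.0167  0.016 ]
 [ 0.5564 -0.0642  0.016 ]
 [ 0.5311 -0.0204  0.016 ]] [-0.08674811 -0.08746827 -0.08776305 -0.10069408]
buf z30 [[ 0.5653 -0.0093  0.03  ]
 [ 0.5731 -0.0386  0.03  ]] [-0.06478022 -0.06493523]
depth z buf/stop [[ 0.5664 -0.0146  0.0261]
 [ 0.563  -0.0157  0.0256]
 [ 0.5376 -0.0232  0.0264]
 [ 0.4915 -0.008   0.2996]]
base front [[ 0.4622  0.0504  0.012 ]
 [ 0.5055 -0.1119  0.012 ]] [ 0.48385 -0.03075  0.012  ] [-0.14862072 -0.14938881] [ 0.08535268 -0.08262229]
[341.50513545 341.50513545 284.26624665 210.38078013]
```

Call:
{"fn": "apply_moves", "kwargs": {
  "motion": [
    {"tx": 3, "ty": -0.3, "tz": 0, "turn": 0, "jaw": -1},
    {"tx": 6, "ty": -0.6, "tz": 0, "turn": 0, "jaw": -1},
    {"tx": 9, "ty": -1, "tz": 0, "turn": 0, "jaw": -1},
    {"tx": 9, "ty": -1, "tz": 0, "turn": 0, "jaw": -1},
    {"tx": 9, "ty": -1, "tz": 0, "turn": 0, "jaw": -1}
  ]
}}

```text
time_s: 5.08
position: [0.5149, 0.0078, 0.1747]
tool_rot: [[0.966, 0.26, -0.004], [0.26, -0.966, 0.004], [-0.003, -0.004, -1.0]]
ft_force: [-1.0, 0.0, -1.6]
grip_width: 0.0164
```

```bash
python3 - <<'E'
from h import *
s=telemetry.observe(); print(s["position"],s["ft_force"],s["tool_rot"].round(4))
a,_=shot("wrist"); save("w4",a,1.4)
E
```

```text
[0.51491588 0.0077505  0.17469   ] [-0.97852978  0.00677075 -1.55396656] [[ 0.9656  0.2599 -0.0036]
 [ 0.2599 -0.9656  0.0035]
 [-0.0026 -0.0043 -1.    ]]
```

View pics/w4.png

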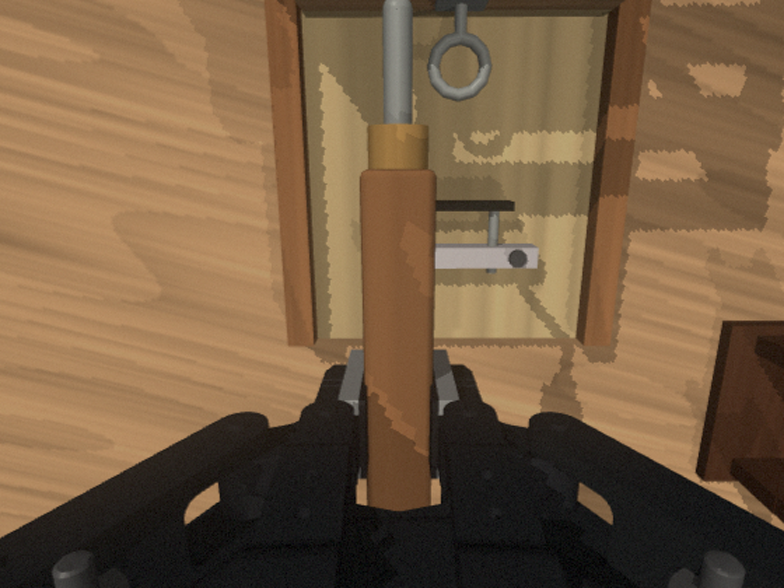

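The ring is fully visible now, centred at (460,66). The tray face shows at the top around (455,3), the buffer at (475,206) and the stop at (487,257). I compute the eye and the hook's rod line.

```bash
python3 - <<'E'
from h import *
f=lambda p,q:(p/1.4,q/1.4)
s=telemetry.observe(); p=s["position"]; T=s["tool_rot"]
P=pts("wrist",[f(460,66),f(428,66),f(492,66),f(460,33),f(460,100)],.0435); print("eye",P,np.linalg.norm(P[1]-P[2]),np.linalg.norm(P[3]-P[4]))
print("depth ring",pts("wrist",[f(460,96),f(432,66),f(488,66)]))
H=pts("wrist",[f(397.5,5),f(397.5,110)],p[2]+.002); print("rod",H,(H-p)@T)
H=pts("wrist",[f(397.5,180),f(397.5,340)],p[2]+.013); print("handle",H,(H-p)@T)
print("rod depth",(pts("wrist",[f(397,10),f(397,100),f(397,180),f(397,330)])-p)@T)
print("eye tool",(P[0]-p)@T)
B=pts("wrist",[f(450,201),f(510,201)],.026); print("buf",(B-p)@T, "to eye",((B-P[0])@T)[:,0])
B=pts("wrist",[f(313,335),f(303,20),f(581,335),f(609,20)],.012); d=[B[1]-B[0],B[3]-B[2]]; print([np.degrees(np.arctan2(x[1],x[0])) for x in d])
E
```

```text
eye [[ 0.631   0.0084  0.0435]
 [ 0.627   0.0236  0.0435]
 [ 0.6351 -0.0067  0.0435]
 [ 0.645   0.0127  0.0435]
 [ 0.6161  0.0039  0.0435]] 0.0313639920928443 0.030210097649627055
depth ring [[ 0.6179  0.0044  0.0437]
 [ 0.6273  0.0217  0.0445]
 [ 0.6343 -0.0047  0.0445]]
rod [[0.6119 0.0344 0.1768]
 [0.5903 0.0287 0.1768]] [[ 0.10161431 -0.0005077  -0.0023256 ]
 [ 0.07927521 -0.00060382 -0.00225283]]
handle [[0.5749 0.0245 0.1878]
 [0.5378 0.0146 0.1878]] [[ 0.06327734 -0.0005912  -0.01320126]
 [ 0.02487942 -0.00065034 -0.01307665]]
rod depth [[ 0.09988626 -0.00067068 -0.0049193 ]
 [ 0.08125932 -0.00069975 -0.00425884]
 [ 0.06321447 -0.00070274 -0.0108005 ]
 [ 0.02668397 -0.00077892 -0.01088187]]
eye tool [0.11374995 0.03016505 0.13079693]
buf [[0.04758339 0.02892742 0.14851711]
 [0.04755764 0.06257137 0.14836335]] to eye [-0.06616656 -0.06619231]
[np.float64(14.036243467926484), np.float64(15.910315066786405)]
```

Call:
{"fn": "apply_moves", "kwargs": {
  "motion": [
    {"tx": 0.6, "ty": 1, "tz": 0, "turn": 0, "jaw": -1},
    {"tx": 1.2, "ty": 2, "tz": 0, "turn": 0, "jaw": -1},
    {"tx": 1.8, "ty": 3, "tz": 1.5, "turn": 0, "jaw": -1},
    {"tx": 1.8, "ty": 3, "tz": 3.5, "turn": 0, "jaw": -1},
    {"tx": 1.8, "ty": 3, "tz": 6.5, "turn": 0, "jaw": -1}
  ]
}}

```text
time_s: 5.55
position: [0.5407, -0.0186, 0.1106]
tool_rot: [[0.966, 0.258, 0.001], [0.258, -0.966, 0.002], [0.001, -0.002, -1.0]]
ft_force: [1.0, -0.5, -1.8]
grip_width: 0.0164
```

Call:
{"fn": "apply_moves", "kwargs": {
  "motion": [
    {"tx": 0, "ty": 0, "tz": 0, "turn": 0, "jaw": -1},
    {"tx": 0, "ty": 0, "tz": 0, "turn": 0, "jaw": -1}
  ]
}}

```text
time_s: 5.72
position: [0.5409, -0.0198, 0.1104]
tool_rot: [[0.967, 0.256, -0.0], [0.256, -0.967, 0.002], [0.0, -0.002, -1.0]]
ft_force: [0.7, 0.5, -1.3]
grip_width: 0.0165
```

```bash
python3 - <<'E'
from h import *
s=telemetry.observe(); p=s["position"]; T=s["tool_rot"]; print(p,s["ft_force"],T.round(4))
E=np.array([.630,.008,.042]); print("eye in tool",(E-p)@T," tip",[.0935,-.0006,.0415])
a,_=shot("scene"); b,_=shot("top"); 
f=load("scene"); fx,fy,cx,cy=f["k"]
def proj(X): c=f["R"]@X+f["t"]; return fx*c[0]/c[2]+cx, fy*c[1]/c[2]+cy
u,v=proj(E); print("eye px",u,v,"tip px",proj(p+T@np.array([.0935,-.0006,.0415])))
u,v=int(u),int(v); print(u-60,v-50); save("s1",a[v-50:v+40,u-60:u+60],6)
E
```

```text
[ 0.54087703 -0.0197772   0.11042212] [ 0.68199835  0.47664863 -1.3112901 ] [[ 9.666e-01  2.564e-01 -4.000e-04]
 [ 2.564e-01 -9.666e-01  2.200e-03]
 [ 2.000e-04 -2.200e-03 -1.000e+00]]
eye in tool [ 0.0932541  -0.00385279  0.06844627]  tip [0.0935, -0.0006, 0.0415]
eye px 293.3954395265594 243.14420435391455 tip px (np.float64(292.58795040969204), np.float64(238.4280101695052))
233 193
```

View pics/s1.png

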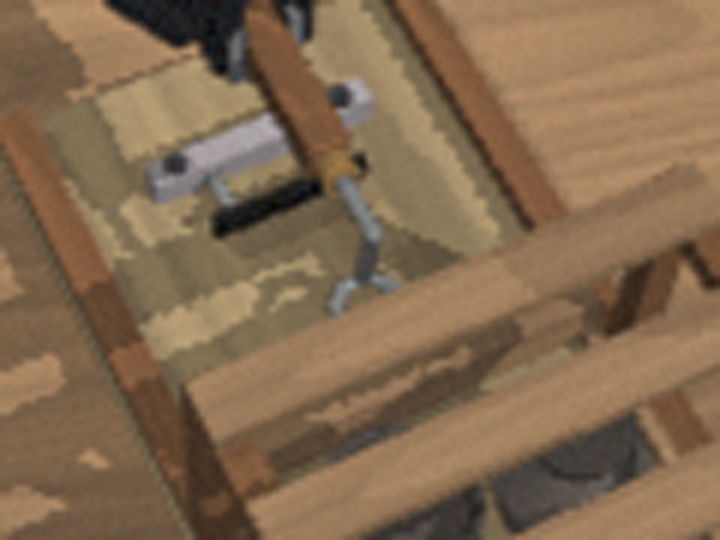

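The crop shows the tip directly above the ring at (365,285), about 3 mm too far to the right in tool terms. I correct that and lower through the eye.

Call:
{"fn": "apply_moves", "kwargs": {
  "motion": [
    {"tx": -0.1, "ty": -0.3, "tz": 0, "turn": 0, "jaw": -1},
    {"tx": -0.1, "ty": -0.3, "tz": 0.8, "turn": 0, "jaw": -1},
    {"tx": -0.1, "ty": -0.3, "tz": 1.6, "turn": 0, "jaw": -1},
    {"tx": -0.1, "ty": -0.3, "tz": 2.2, "turn": 0, "jaw": -1},
    {"tx": -0.1, "ty": -0.3, "tz": 2.6, "turn": 0, "jaw": -1}
  ]
}}

```text
time_s: 6.23
position: [0.5396, -0.0166, 0.0851]
tool_rot: [[0.966, 0.257, 0.002], [0.257, -0.966, 0.002], [0.002, -0.001, -1.0]]
ft_force: [-0.7, -0.6, -1.2]
grip_width: 0.0163
```

```bash
cat > st.py <<'E'
from h import *
s=telemetry.observe(); p=s["position"]; T=s["tool_rot"]
E=np.array([.630,.008,.042]); print(s["time_s"],p.round(4),"F tool",(s["ft_force"]@T).round(2),"yaw",np.degrees(np.arctan2(T[1,0],T[0,0])).round(2),"eye-tip",((E-p)@T-[.0935,-.0006,.0415]).round(4))
E
python3 st.py
```

```text
6.2333 [ 0.5396 -0.0166  0.0851] F tool [-0.85  0.36  1.15] yaw 14.9 eye-tip [0.0001 0.0002 0.0019]
```

Call:
{"fn": "apply_moves", "kwargs": {
  "motion": [
    {"tx": 0, "ty": 0, "tz": 0.5, "turn": 0, "jaw": -1},
    {"tx": 0, "ty": 0, "tz": 1, "turn": 0, "jaw": -1},
    {"tx": 0, "ty": 0, "tz": 1.5, "turn": 0, "jaw": -1},
    {"tx": 0, "ty": 0, "tz": 1.9, "turn": 0, "jaw": -1},
    {"tx": 0, "ty": 0, "tz": 1.9, "turn": 0, "jaw": -1}
  ]
}}

```text
time_s: 6.65
position: [0.5393, -0.0164, 0.0652]
tool_rot: [[0.966, 0.257, 0.001], [0.257, -0.966, 0.002], [0.001, -0.002, -1.0]]
ft_force: [0.4, -0.7, -0.9]
grip_width: 0.0159
```

```bash
python3 st.py; python3 - <<'E'
from h import *
a,_=shot("scene"); save("s2",a[193:283,233:353],6)
E
```

```text
6.65 [ 0.5393 -0.0164  0.0652] F tool [0.23 0.75 0.88] yaw 14.9 eye-tip [ 0.0004  0.0003 -0.0182]
```

View pics/s2.png

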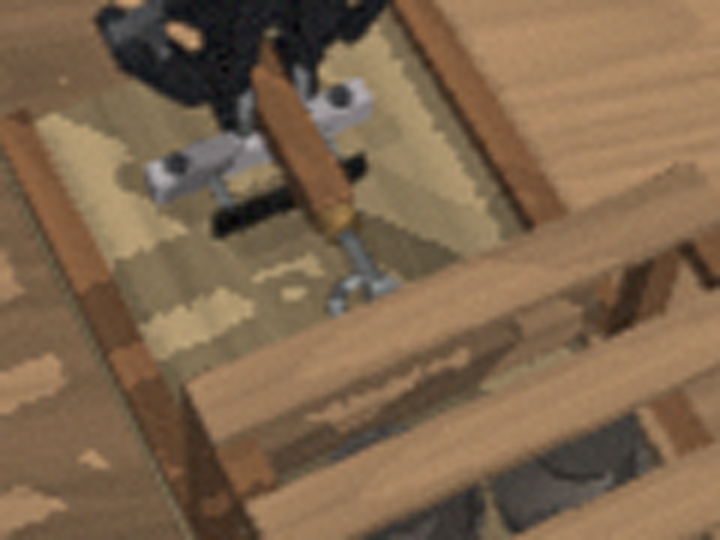

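The prong is through the ring at (365,290). I start the pull slowly.

Call:
{"fn": "apply_moves", "kwargs": {
  "motion": [
    {"tx": -0.1, "ty": 0, "tz": 0, "turn": 0, "jaw": -1},
    {"tx": -0.2, "ty": 0, "tz": 0, "turn": 0, "jaw": -1},
    {"tx": -0.3, "ty": 0, "tz": 0, "turn": 0, "jaw": -1},
    {"tx": -0.4, "ty": 0, "tz": 0, "turn": 0, "jaw": -1},
    {"tx": -0.5, "ty": 0, "tz": 0, "turn": 0, "jaw": -1}
  ]
}}

```text
time_s: 7.12
position: [0.5346, -0.0178, 0.0659]
tool_rot: [[0.966, 0.257, 0.002], [0.257, -0.966, 0.002], [0.002, -0.001, -1.0]]
ft_force: [0.2, 0.6, -1.5]
grip_width: 0.0167
```

Call:
{"fn": "apply_moves", "kwargs": {
  "motion": [
    {"tx": -0.1, "ty": 0, "tz": 0, "turn": 0, "jaw": -1},
    {"tx": -0.2, "ty": 0, "tz": 0, "turn": 0, "jaw": -1},
    {"tx": -0.3, "ty": 0, "tz": 0, "turn": 0, "jaw": -1},
    {"tx": -0.4, "ty": 0, "tz": 0, "turn": 0, "jaw": -1},
    {"tx": -0.5, "ty": 0, "tz": 0, "turn": 0, "jaw": -1}
  ]
}}

```text
time_s: 7.53
position: [0.5302, -0.0191, 0.066]
tool_rot: [[0.966, 0.257, 0.003], [0.257, -0.966, 0.002], [0.003, -0.001, -1.0]]
ft_force: [2.8, 0.5, -2.2]
grip_width: 0.016
```

Call:
{"fn": "apply_moves", "kwargs": {
  "motion": [
    {"tx": -0.1, "ty": 0, "tz": 0, "turn": 0, "jaw": -1},
    {"tx": -0.2, "ty": 0, "tz": 0, "turn": 0, "jaw": -1},
    {"tx": -0.3, "ty": 0, "tz": 0, "turn": 0, "jaw": -1},
    {"tx": -0.4, "ty": 0, "tz": 0, "turn": 0, "jaw": -1},
    {"tx": -0.5, "ty": 0, "tz": 0, "turn": 0, "jaw": -1}
  ]
}}

```text
time_s: 7.95
position: [0.5253, -0.0205, 0.066]
tool_rot: [[0.966, 0.257, 0.003], [0.257, -0.966, 0.002], [0.004, -0.001, -1.0]]
ft_force: [3.8, 2.0, -3.0]
grip_width: 0.0164
```

```bash
python3 st.py
```

```text
7.95 [ 0.5253 -0.0205  0.066 ] F tool [ 4.2  -0.98  2.98] yaw 14.89 eye-tip [ 0.0149 -0.     -0.0171]
```

Call:
{"fn": "apply_moves", "kwargs": {
  "motion": [
    {"tx": -0.15, "ty": 0, "tz": 0, "turn": 0, "jaw": -1},
    {"tx": -0.3, "ty": 0, "tz": 0, "turn": 0, "jaw": -1},
    {"tx": -0.45, "ty": 0, "tz": 0, "turn": 0, "jaw": -1},
    {"tx": -0.6, "ty": 0, "tz": 0, "turn": 0, "jaw": -1},
    {"tx": -0.75, "ty": 0, "tz": 0, "turn": 0, "jaw": -1}
  ]
}}

```text
time_s: 8.37
position: [0.5179, -0.0224, 0.066]
tool_rot: [[0.966, 0.257, 0.003], [0.257, -0.966, 0.002], [0.004, -0.001, -1.0]]
ft_force: [2.7, -0.1, -2.5]
grip_width: 0.0163
```

Call:
{"fn": "apply_moves", "kwargs": {
  "motion": [
    {"tx": -0.2, "ty": 0, "tz": 0, "turn": 0, "jaw": -1},
    {"tx": -0.4, "ty": 0, "tz": 0, "turn": 0, "jaw": -1},
    {"tx": -0.6, "ty": 0, "tz": 0, "turn": 0, "jaw": -1},
    {"tx": -0.8, "ty": 0, "tz": 0, "turn": 0, "jaw": -1},
    {"tx": -1, "ty": 0, "tz": 0, "turn": 0, "jaw": -1}
  ]
}}

```text
time_s: 8.78
position: [0.5081, -0.0251, 0.066]
tool_rot: [[0.966, 0.257, 0.003], [0.257, -0.966, 0.002], [0.004, -0.001, -1.0]]
ft_force: [2.9, 1.4, -2.9]
grip_width: 0.0161
```

Call:
{"fn": "apply_moves", "kwargs": {
  "motion": [
    {"tx": -0.2, "ty": 0, "tz": 0, "turn": 0, "jaw": -1},
    {"tx": -0.4, "ty": 0, "tz": 0, "turn": 0, "jaw": -1},
    {"tx": -0.6, "ty": 0, "tz": 0, "turn": 0, "jaw": -1},
    {"tx": -0.8, "ty": 0, "tz": 0, "turn": 0, "jaw": -1},
    {"tx": -1, "ty": 0, "tz": 0, "turn": 0, "jaw": -1}
  ]
}}

```text
time_s: 9.2
position: [0.4982, -0.0277, 0.0659]
tool_rot: [[0.966, 0.257, 0.003], [0.257, -0.966, 0.002], [0.004, -0.001, -1.0]]
ft_force: [2.7, 1.4, -2.5]
grip_width: 0.0165
```

Call:
{"fn": "apply_moves", "kwargs": {
  "motion": [
    {"tx": -0.2, "ty": 0, "tz": 0, "turn": 0, "jaw": -1},
    {"tx": -0.4, "ty": 0, "tz": 0, "turn": 0, "jaw": -1},
    {"tx": -0.6, "ty": 0, "tz": 0, "turn": 0, "jaw": -1},
    {"tx": -0.8, "ty": 0, "tz": 0, "turn": 0, "jaw": -1},
    {"tx": -1, "ty": 0, "tz": 0, "turn": 0, "jaw": -1}
  ]
}}

```text
time_s: 9.62
position: [0.4884, -0.0303, 0.0659]
tool_rot: [[0.966, 0.257, 0.003], [0.257, -0.966, 0.002], [0.004, -0.001, -1.0]]
ft_force: [2.7, 0.3, -2.4]
grip_width: 0.0162
```

```bash
python3 st.py
```

```text
9.6167 [ 0.4884 -0.0303  0.0659] F tool [2.7  0.37 2.46] yaw 14.89 eye-tip [ 0.0531 -0.     -0.017 ]
```

Call:
{"fn": "apply_moves", "kwargs": {
  "motion": [
    {"tx": -0.2, "ty": 0, "tz": 0, "turn": 0, "jaw": -1},
    {"tx": -0.4, "ty": 0, "tz": 0, "turn": 0, "jaw": -1},
    {"tx": -0.6, "ty": 0, "tz": 0, "turn": 0, "jaw": -1},
    {"tx": -0.8, "ty": 0, "tz": 0, "turn": 0, "jaw": -1},
    {"tx": -1, "ty": 0, "tz": 0, "turn": 0, "jaw": -1}
  ]
}}

```text
time_s: 10.03
position: [0.4786, -0.0329, 0.0659]
tool_rot: [[0.966, 0.257, 0.004], [0.257, -0.966, 0.002], [0.004, -0.001, -1.0]]
ft_force: [3.2, 1.4, -2.5]
grip_width: 0.0163
```

Call:
{"fn": "apply_moves", "kwargs": {
  "motion": [
    {"tx": -0.2, "ty": 0, "tz": 0, "turn": 0, "jaw": -1},
    {"tx": -0.4, "ty": 0, "tz": 0, "turn": 0, "jaw": -1},
    {"tx": -0.6, "ty": 0, "tz": 0, "turn": 0, "jaw": -1},
    {"tx": -0.8, "ty": 0, "tz": 0, "turn": 0, "jaw": -1},
    {"tx": -1, "ty": 0, "tz": 0, "turn": 0, "jaw": -1}
  ]
}}

```text
time_s: 10.45
position: [0.476, -0.0349, 0.0663]
tool_rot: [[0.967, 0.256, 0.021], [0.256, -0.967, 0.002], [0.021, 0.003, -1.0]]
ft_force: [48.9, 21.3, -32.1]
grip_width: 0.0164
```

Call:
{"fn": "apply_moves", "kwargs": {
  "motion": [
    {"tx": -0.2, "ty": 0, "tz": 0, "turn": 0, "jaw": -1},
    {"tx": -0.4, "ty": 0, "tz": 0, "turn": 0, "jaw": -1},
    {"tx": -0.6, "ty": 0, "tz": 0, "turn": 0, "jaw": -1},
    {"tx": -0.8, "ty": 0, "tz": 0, "turn": 0, "jaw": -1},
    {"tx": -1, "ty": 0, "tz": 0, "turn": 0, "jaw": -1}
  ]
}}

```text
time_s: 10.87
position: [0.4676, -0.0378, 0.0669]
tool_rot: [[0.966, 0.255, 0.026], [0.256, -0.967, 0.002], [0.025, 0.005, -1.0]]
ft_force: [4.5, 2.3, 0.9]
grip_width: 0.0161
```

Call:
{"fn": "apply_moves", "kwargs": {
  "motion": [
    {"tx": -0.15, "ty": 0, "tz": 0, "turn": 0, "jaw": -1},
    {"tx": -0.3, "ty": 0, "tz": 0, "turn": 0, "jaw": -1},
    {"tx": -0.4, "ty": 0, "tz": 0, "turn": 0, "jaw": -1},
    {"tx": -0.5, "ty": 0, "tz": 0, "turn": 0, "jaw": -1},
    {"tx": -0.6, "ty": 0, "tz": 0, "turn": 0, "jaw": -1}
  ]
}}

```text
time_s: 11.28
position: [0.462, -0.0394, 0.0669]
tool_rot: [[0.966, 0.255, 0.026], [0.255, -0.967, 0.001], [0.026, 0.005, -1.0]]
ft_force: [4.6, 0.1, 0.7]
grip_width: 0.0163
```

```bash
python3 st.py
python3 - <<'E'
from h import *
a,_=shot("top"); print(a.shape); save("t2",a[160:260,240:370],6)
a,_=shot("wrist"); save("w5",a,1.4)
E
```

```text
11.2833 [ 0.462  -0.0394  0.0669] F tool [ 4.47  1.03 -0.58] yaw 14.8 eye-tip [ 0.0804 -0.0025 -0.0121]
(420, 560, 3)
```

View pics/w5.png

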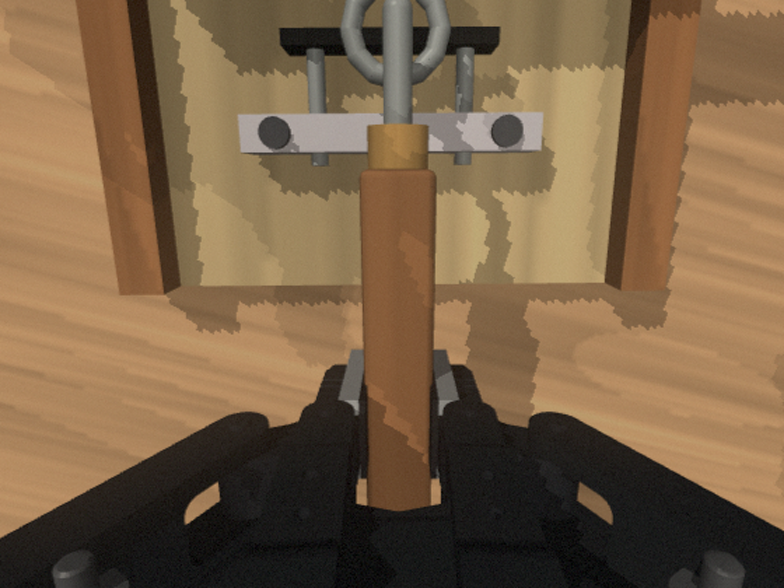

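At about 66 mm of travel there was a 53 N spike. The prong tip at z≈0.021 was below the buffer's top edge (z≈0.026), caught it, and then rode over it. The tool is now tilted about 1.5°. The ring at (395,38) is still on the prong. The tip has to go higher, above 28 mm but still under the ring, before it crosses the stop bar. I check for slip in the grip, the eye position and the clay.

```bash
python3 - <<'E'
from h import *
f=lambda p,q:(p/1.4,q/1.4)
s=telemetry.observe(); p=s["position"]; T=s["tool_rot"]; print(s["ft_force"])
print("rod depth",(pts("wrist",[f(397,10),f(397,100),f(397,180),f(397,330)])-p)@T)
P=pts("wrist",[f(346,30),f(443,30),f(368,70)]); print("ring",P)
c=pts("wrist",[f(394.5,30)],.0435); print("ring ctr",c, (c-p)@T)
print("buf/stop z",pts("wrist",[f(300,33),f(300,45),f(300,130),f(330,120)]))
a=load("top")["im"]; save("t3",np.hstack([a[110:250,230:340]]),4)
E
```

```text
[3.71825813 0.9641543  0.91595197]
rod depth [[ 0.09881501 -0.00070656 -0.00515029]
 [ 0.08026859 -0.00074202 -0.00382012]
 [ 0.0622097  -0.00076796 -0.01308109]
 [ 0.02577827 -0.00087282 -0.01160455]]
ring [[ 0.5577  0.0015  0.0432]
 [ 0.5648 -0.0251  0.0433]
 [ 0.549  -0.0071  0.0441]]
ring ctr [[ 0.5612 -0.0118  0.0435]] [[ 0.10252273 -0.00143913  0.02595029]]
buf/stop z [[0.5575 0.0183 0.0252]
 [0.5542 0.0176 0.0249]
 [0.5287 0.0118 0.0272]
 [0.5343 0.003  0.0271]]
```

View pics/t3.png

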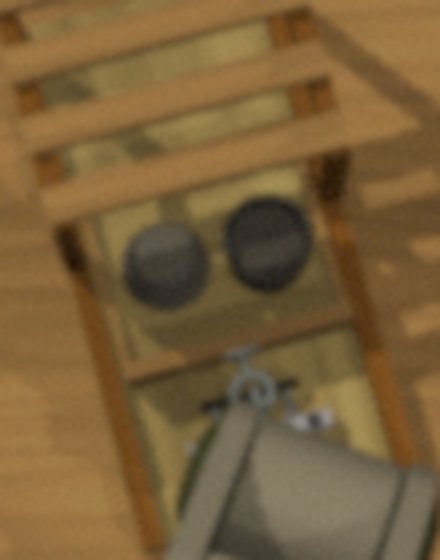

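Both clay pieces stand upright, at (165,265) and (267,243) in the crop. The ring has moved 71 mm, so about 24 mm remain. The hook has pitched up about 2° in the grip, so the tip centre is near z=0.032. I raise it 2.5 mm to clear the stop bar (top 0.028) while staying hooked, and continue slowly.

Call:
{"fn": "apply_moves", "kwargs": {
  "motion": [
    {"tx": 0, "ty": 0, "tz": -0.08, "turn": 0, "jaw": -1},
    {"tx": 0, "ty": 0, "tz": -0.16, "turn": 0, "jaw": -1},
    {"tx": 0, "ty": 0, "tz": -0.25, "turn": 0, "jaw": -1},
    {"tx": 0, "ty": 0, "tz": -0.25, "turn": 0, "jaw": -1}
  ]
}}

```text
time_s: 11.72
position: [0.4611, -0.0392, 0.0692]
tool_rot: [[0.966, 0.256, 0.024], [0.256, -0.967, 0.002], [0.024, 0.004, -1.0]]
ft_force: [-0.4, 0.8, -1.8]
grip_width: 0.0164
```

Call:
{"fn": "apply_moves", "kwargs": {
  "motion": [
    {"tx": -0.05, "ty": 0, "tz": 0, "turn": 0, "jaw": -1},
    {"tx": -0.1, "ty": 0, "tz": 0, "turn": 0, "jaw": -1},
    {"tx": -0.15, "ty": 0, "tz": 0, "turn": 0, "jaw": -1},
    {"tx": -0.2, "ty": 0, "tz": 0, "turn": 0, "jaw": -1},
    {"tx": -0.25, "ty": 0, "tz": 0, "turn": 0, "jaw": -1}
  ]
}}

```text
time_s: 12.13
position: [0.4588, -0.0399, 0.0692]
tool_rot: [[0.966, 0.256, 0.024], [0.256, -0.967, 0.002], [0.024, 0.005, -1.0]]
ft_force: [3.6, 1.0, -1.4]
grip_width: 0.0162
```

```bash
python3 st.py
```

```text
12.1333 [ 0.4588 -0.0399  0.0692] F tool [ 3.73 -0.02  1.49] yaw 14.81 eye-tip [ 0.0836 -0.0021 -0.01  ]
```

Call:
{"fn": "apply_moves", "kwargs": {
  "motion": [
    {"tx": -0.06, "ty": 0, "tz": -0.01, "turn": 0, "jaw": -1},
    {"tx": -0.12, "ty": 0, "tz": -0.01, "turn": 0, "jaw": -1},
    {"tx": -0.18, "ty": 0, "tz": -0.01, "turn": 0, "jaw": -1},
    {"tx": -0.25, "ty": 0, "tz": -0.01, "turn": 0, "jaw": -1},
    {"tx": -0.32, "ty": 0, "tz": -0.01, "turn": 0, "jaw": -1}
  ]
}}

```text
time_s: 12.55
position: [0.4556, -0.0408, 0.0692]
tool_rot: [[0.966, 0.256, 0.025], [0.256, -0.967, 0.002], [0.024, 0.005, -1.0]]
ft_force: [3.4, 0.1, -1.7]
grip_width: 0.0169
```

Call:
{"fn": "apply_moves", "kwargs": {
  "motion": [
    {"tx": -0.06, "ty": 0, "tz": -0.01, "turn": 0, "jaw": -1},
    {"tx": -0.12, "ty": 0, "tz": -0.01, "turn": 0, "jaw": -1},
    {"tx": -0.18, "ty": 0, "tz": -0.01, "turn": 0, "jaw": -1},
    {"tx": -0.25, "ty": 0, "tz": -0.01, "turn": 0, "jaw": -1},
    {"tx": -0.32, "ty": 0, "tz": -0.01, "turn": 0, "jaw": -1}
  ]
}}

```text
time_s: 12.97
position: [0.4525, -0.0416, 0.0692]
tool_rot: [[0.966, 0.256, 0.025], [0.256, -0.967, 0.002], [0.024, 0.005, -1.0]]
ft_force: [3.1, 0.7, -2.6]
grip_width: 0.0162
```

```bash
python3 st.py
```

```text
12.9667 [ 0.4525 -0.0416  0.0692] F tool [3.07 0.11 2.68] yaw 14.81 eye-tip [ 0.0901 -0.0021 -0.0098]
```

Call:
{"fn": "apply_moves", "kwargs": {
  "motion": [
    {"tx": -0.06, "ty": 0, "tz": -0.01, "turn": 0, "jaw": -1},
    {"tx": -0.12, "ty": 0, "tz": -0.01, "turn": 0, "jaw": -1},
    {"tx": -0.18, "ty": 0, "tz": -0.01, "turn": 0, "jaw": -1},
    {"tx": -0.25, "ty": 0, "tz": -0.01, "turn": 0, "jaw": -1},
    {"tx": -0.32, "ty": 0, "tz": -0.01, "turn": 0, "jaw": -1}
  ]
}}

```text
time_s: 13.38
position: [0.4495, -0.0425, 0.0693]
tool_rot: [[0.966, 0.255, 0.025], [0.256, -0.967, 0.002], [0.025, 0.005, -1.0]]
ft_force: [3.9, 1.5, -2.0]
grip_width: 0.016
```

Call:
{"fn": "apply_moves", "kwargs": {
  "motion": [
    {"tx": -0.06, "ty": 0, "tz": -0.01, "turn": 0, "jaw": -1},
    {"tx": -0.12, "ty": 0, "tz": -0.01, "turn": 0, "jaw": -1},
    {"tx": -0.18, "ty": 0, "tz": -0.01, "turn": 0, "jaw": -1},
    {"tx": -0.25, "ty": 0, "tz": -0.01, "turn": 0, "jaw": -1},
    {"tx": -0.32, "ty": 0, "tz": -0.01, "turn": 0, "jaw": -1}
  ]
}}

```text
time_s: 13.8
position: [0.4464, -0.0433, 0.0694]
tool_rot: [[0.966, 0.255, 0.025], [0.255, -0.967, 0.002], [0.025, 0.005, -1.0]]
ft_force: [3.8, 1.1, -1.1]
grip_width: 0.0163
```

```bash
python3 st.py
```

```text
13.8 [ 0.4464 -0.0433  0.0694] F tool [ 3.92 -0.13  1.21] yaw 14.81 eye-tip [ 0.0963 -0.0023 -0.0094]
```

Call:
{"fn": "apply_moves", "kwargs": {
  "motion": [
    {"tx": -0.03, "ty": 0, "tz": 0, "turn": 0, "jaw": -1},
    {"tx": -0.06, "ty": 0, "tz": 0, "turn": 0, "jaw": -1},
    {"tx": -0.09, "ty": 0, "tz": 0, "turn": 0, "jaw": -1},
    {"tx": -0.12, "ty": 0, "tz": 0, "turn": 0, "jaw": -1},
    {"tx": -0.15, "ty": 0, "tz": 0, "turn": 0, "jaw": -1}
  ]
}}

```text
time_s: 14.22
position: [0.445, -0.0438, 0.0694]
tool_rot: [[0.967, 0.255, 0.026], [0.255, -0.967, 0.002], [0.025, 0.005, -1.0]]
ft_force: [4.0, 1.2, -1.8]
grip_width: 0.0162
```

Call:
{"fn": "apply_moves", "kwargs": {
  "motion": [
    {"tx": -0.03, "ty": 0, "tz": 0, "turn": 0, "jaw": -1},
    {"tx": -0.06, "ty": 0, "tz": 0, "turn": 0, "jaw": -1},
    {"tx": -0.09, "ty": 0, "tz": 0, "turn": 0, "jaw": -1},
    {"tx": -0.12, "ty": 0, "tz": 0, "turn": 0, "jaw": -1},
    {"tx": -0.15, "ty": 0, "tz": 0, "turn": 0, "jaw": -1}
  ]
}}

```text
time_s: 14.63
position: [0.4436, -0.0441, 0.0694]
tool_rot: [[0.966, 0.255, 0.026], [0.255, -0.967, 0.002], [0.025, 0.005, -1.0]]
ft_force: [3.1, 1.1, -0.5]
grip_width: 0.0161
```

Call:
{"fn": "apply_moves", "kwargs": {
  "motion": [
    {"tx": -0.03, "ty": 0, "tz": 0, "turn": 0, "jaw": -1},
    {"tx": -0.06, "ty": 0, "tz": 0, "turn": 0, "jaw": -1},
    {"tx": -0.09, "ty": 0, "tz": 0, "turn": 0, "jaw": -1},
    {"tx": -0.12, "ty": 0, "tz": 0, "turn": 0, "jaw": -1}
  ]
}}

```text
time_s: 14.97
position: [0.4424, -0.0444, 0.0693]
tool_rot: [[0.966, 0.255, 0.026], [0.256, -0.967, 0.002], [0.025, 0.005, -1.0]]
ft_force: [4.5, 1.4, -1.1]
grip_width: 0.0162
```

```bash
python3 st.py
```

```text
14.9667 [ 0.4424 -0.0444  0.0693] F tool [ 4.62 -0.18  1.23] yaw 14.81 eye-tip [ 0.1005 -0.0023 -0.0093]
```

Call:
{"fn": "apply_moves", "kwargs": {
  "motion": [
    {"tx": -0.03, "ty": 0, "tz": 0, "turn": 0, "jaw": -1},
    {"tx": -0.06, "ty": 0, "tz": 0, "turn": 0, "jaw": -1},
    {"tx": -0.09, "ty": 0, "tz": 0, "turn": 0, "jaw": -1},
    {"tx": -0.12, "ty": 0, "tz": 0, "turn": 0, "jaw": -1}
  ]
}}

```text
time_s: 15.3
position: [0.4412, -0.0448, 0.0693]
tool_rot: [[0.966, 0.255, 0.026], [0.255, -0.967, 0.002], [0.025, 0.005, -1.0]]
ft_force: [3.2, 1.1, -0.9]
grip_width: 0.016
```

Call:
{"fn": "apply_moves", "kwargs": {
  "motion": [
    {"tx": -0.03, "ty": 0, "tz": 0, "turn": 0, "jaw": -1},
    {"tx": -0.06, "ty": 0, "tz": 0, "turn": 0, "jaw": -1},
    {"tx": -0.09, "ty": 0, "tz": 0, "turn": 0, "jaw": -1},
    {"tx": -0.12, "ty": 0, "tz": 0, "turn": 0, "jaw": -1}
  ]
}}

```text
time_s: 15.63
position: [0.4401, -0.0451, 0.0693]
tool_rot: [[0.966, 0.255, 0.026], [0.255, -0.967, 0.002], [0.025, 0.005, -1.0]]
ft_force: [3.3, 1.2, -1.1]
grip_width: 0.0165
```

Call:
{"fn": "apply_moves", "kwargs": {
  "motion": [
    {"tx": -0.03, "ty": 0, "tz": 0, "turn": 0, "jaw": -1},
    {"tx": -0.06, "ty": 0, "tz": 0, "turn": 0, "jaw": -1},
    {"tx": -0.09, "ty": 0, "tz": 0, "turn": 0, "jaw": -1},
    {"tx": -0.12, "ty": 0, "tz": 0, "turn": 0, "jaw": -1}
  ]
}}

```text
time_s: 15.97
position: [0.4389, -0.0454, 0.0693]
tool_rot: [[0.966, 0.255, 0.026], [0.255, -0.967, 0.001], [0.025, 0.005, -1.0]]
ft_force: [3.2, 1.9, -0.8]
grip_width: 0.0162
```

Call:
{"fn": "apply_moves", "kwargs": {
  "motion": [
    {"tx": -0.03, "ty": 0, "tz": 0, "turn": 0, "jaw": -1},
    {"tx": -0.06, "ty": 0, "tz": 0, "turn": 0, "jaw": -1},
    {"tx": -0.09, "ty": 0, "tz": 0, "turn": 0, "jaw": -1},
    {"tx": -0.12, "ty": 0, "tz": 0, "turn": 0, "jaw": -1}
  ]
}}

```text
time_s: 16.3
position: [0.4379, -0.0457, 0.0693]
tool_rot: [[0.966, 0.255, 0.026], [0.255, -0.967, 0.002], [0.026, 0.005, -1.0]]
ft_force: [5.7, 2.4, -2.5]
grip_width: 0.0165
```

Call:
{"fn": "apply_moves", "kwargs": {
  "motion": [
    {"tx": -0.03, "ty": 0, "tz": 0, "turn": 0, "jaw": -1},
    {"tx": -0.06, "ty": 0, "tz": 0, "turn": 0, "jaw": -1},
    {"tx": -0.06, "ty": 0, "tz": 0, "turn": 0, "jaw": -1}
  ]
}}

```text
time_s: 16.55
position: [0.4378, -0.0458, 0.0693]
tool_rot: [[0.966, 0.255, 0.028], [0.255, -0.967, 0.002], [0.027, 0.006, -1.0]]
ft_force: [7.1, 3.2, -3.4]
grip_width: 0.0165
```

Contact: the position stalls and the pull has risen to about 7.7 N against a drag of about 3.5 N. I increase it slightly and hold.

Call:
{"fn": "apply_moves", "kwargs": {
  "motion": [
    {"tx": -0.06, "ty": 0, "tz": 0, "turn": 0, "jaw": -1},
    {"tx": -0.08, "ty": 0, "tz": 0, "turn": 0, "jaw": -1},
    {"tx": -0.08, "ty": 0, "tz": 0, "turn": 0, "jaw": -1},
    {"tx": -0.08, "ty": 0, "tz": 0, "turn": 0, "jaw": -1},
    {"tx": -0.08, "ty": 0, "tz": 0, "turn": 0, "jaw": -1}
  ]
}}

```text
time_s: 16.97
position: [0.4377, -0.0459, 0.0693]
tool_rot: [[0.966, 0.255, 0.029], [0.255, -0.967, 0.002], [0.029, 0.006, -1.0]]
ft_force: [8.8, 3.6, -4.3]
grip_width: 0.0162
```

Call:
{"fn": "apply_moves", "kwargs": {
  "motion": [
    {"tx": -0.08, "ty": 0, "tz": 0, "turn": 0, "jaw": -1},
    {"tx": -0.08, "ty": 0, "tz": 0, "turn": 0, "jaw": -1},
    {"tx": -0.08, "ty": 0, "tz": 0, "turn": 0, "jaw": -1},
    {"tx": -0.08, "ty": 0, "tz": 0, "turn": 0, "jaw": -1},
    {"tx": -0.08, "ty": 0, "tz": 0, "turn": 0, "jaw": -1}
  ]
}}

```text
time_s: 17.38
position: [0.4377, -0.0459, 0.0692]
tool_rot: [[0.966, 0.255, 0.031], [0.256, -0.967, 0.002], [0.03, 0.006, -1.0]]
ft_force: [8.7, 4.9, -4.4]
grip_width: 0.0161
```

Call:
{"fn": "apply_moves", "kwargs": {
  "motion": [
    {"tx": -0.08, "ty": 0, "tz": 0, "turn": 0, "jaw": -1},
    {"tx": -0.08, "ty": 0, "tz": 0, "turn": 0, "jaw": -1},
    {"tx": -0.08, "ty": 0, "tz": 0, "turn": 0, "jaw": -1},
    {"tx": -0.08, "ty": 0, "tz": 0, "turn": 0, "jaw": -1},
    {"tx": -0.08, "ty": 0, "tz": 0, "turn": 0, "jaw": -1}
  ]
}}

```text
time_s: 17.8
position: [0.4376, -0.0459, 0.0691]
tool_rot: [[0.966, 0.256, 0.032], [0.256, -0.967, 0.002], [0.032, 0.006, -0.999]]
ft_force: [8.6, 4.5, -4.7]
grip_width: 0.0165
```

```bash
python3 - <<'E'
from h import *
for i in range(10):
    get_image("top"); s=telemetry.observe(); print(round(s["time_s"],2),s["position"].round(4),(s["ft_force"]@s["tool_rot"]).round(1))
E
```

```text
17.85 [ 0.4376 -0.0459  0.0691] [10.  -2.5  5.6]
17.9 [ 0.4376 -0.0459  0.0691] [10.5 -1.1  5. ]
17.95 [ 0.4376 -0.0459  0.0691] [ 9.5 -1.1  5.7]
18.0 [ 0.4376 -0.0459  0.0691] [ 9.9 -2.8  4.6]
18.05 [ 0.4376 -0.0459  0.0691] [ 9.7 -1.4  4.6]
18.1 [ 0.4376 -0.0459  0.0691] [10.1 -1.7  5.3]
18.15 [ 0.4376 -0.0459  0.0691] [10.2 -1.7  5. ]
18.2 [ 0.4376 -0.0459  0.0691] [ 9.9 -2.6  5. ]
18.25 [ 0.4376 -0.0459  0.0691] [10.6 -1.7  5.4]
18.3 [ 0.4376 -0.0459  0.0691] [ 9.5 -2.   5.2]
```

```bash
python3 - <<'E'
from h import *
for i in range(14):
    get_image("top")
s=telemetry.observe(); print(round(s["time_s"],2),s["position"].round(4),(s["ft_force"]@s["tool_rot"]).round(1))
E
```

```text
19.0 [ 0.4376 -0.0459  0.0691] [ 9.8 -1.   6.4]
```

Held at a steady ~10 N total (about 6.3 N on the buffer) for over 2 s. Now I relax, move to mid-hole and lift out.

Call:
{"fn": "apply_moves", "kwargs": {
  "motion": [
    {"tx": 0.1, "ty": 0, "tz": 0, "turn": 0, "jaw": -1},
    {"tx": 0.25, "ty": 0, "tz": 0, "turn": 0, "jaw": -1},
    {"tx": 0.4, "ty": 0, "tz": 0, "turn": 0, "jaw": -1},
    {"tx": 0.6, "ty": 0, "tz": 0, "turn": 0, "jaw": -1},
    {"tx": 0.6, "ty": 0, "tz": 0, "turn": 0, "jaw": -1}
  ]
}}

```text
time_s: 19.42
position: [0.4434, -0.0443, 0.0692]
tool_rot: [[0.966, 0.256, 0.032], [0.256, -0.967, 0.002], [0.031, 0.006, -0.999]]
ft_force: [-0.2, 0.4, -1.0]
grip_width: 0.0161
```

```bash
python3 st.py
```

```text
19.4167 [ 0.4434 -0.0443  0.0692] F tool [-0.1  -0.46  1.02] yaw 14.82 eye-tip [ 0.0993 -0.0025 -0.0083]
```

Call:
{"fn": "apply_moves", "kwargs": {
  "motion": [
    {"tx": 0.01, "ty": 0, "tz": -0.4, "turn": 0, "jaw": -1},
    {"tx": 0.02, "ty": 0, "tz": -0.8, "turn": 0, "jaw": -1},
    {"tx": 0.04, "ty": 0, "tz": -1.2, "turn": 0, "jaw": -1},
    {"tx": 0.05, "ty": 0, "tz": -1.6, "turn": 0, "jaw": -1},
    {"tx": 0.07, "ty": 0, "tz": -2, "turn": 0, "jaw": -1}
  ]
}}

```text
time_s: 19.83
position: [0.4435, -0.0442, 0.0898]
tool_rot: [[0.966, 0.256, 0.032], [0.256, -0.967, 0.002], [0.032, 0.006, -0.999]]
ft_force: [0.6, -0.5, -2.3]
grip_width: 0.0166
```

Call:
{"fn": "apply_moves", "kwargs": {
  "motion": [
    {"tx": 0.05, "ty": 0, "tz": -1.5, "turn": 0, "jaw": -1},
    {"tx": 0.1, "ty": 0, "tz": -3, "turn": 0, "jaw": -1},
    {"tx": 0.15, "ty": 0, "tz": -5, "turn": 0, "jaw": -1},
    {"tx": 0.2, "ty": 0, "tz": -8, "turn": 0, "jaw": -1},
    {"tx": 0.2, "ty": 0, "tz": -9, "turn": 0, "jaw": -1}
  ]
}}

```text
time_s: 20.25
position: [0.4434, -0.0442, 0.1834]
tool_rot: [[0.966, 0.256, 0.037], [0.256, -0.967, 0.0], [0.036, 0.009, -0.999]]
ft_force: [1.8, -0.8, -0.5]
grip_width: 0.0162
```

```bash
python3 st.py; python3 - <<'E'
from h import *
f=lambda p,q:(p/1.4,q/1.4)
s=telemetry.observe(); p=s["position"]; T=s["tool_rot"]
a,_=shot("wrist"); save("w6",a,1.4)
R=(pts("wrist",[f(397,10),f(397,100),f(397,200),f(397,250),f(397,330)])-p)@T; print(R)
C=(cloud("wrist")-p)@T
m=(abs(C[...,1])<.006)&(C[...,0]>.02)&(C[...,0]<.058)&(C[...,2]<0)&(C[...,2]>-.03)
q=np.polyfit(C[m][:,0],C[m][:,2],1); print("handle top z(x) tool:",q,np.degrees(np.arctan(-q[0])),"y",np.median(C[m][:,1]))
print(T.round(4))
E
```

```text
20.25 [ 0.4434 -0.0442  0.1834] F tool [1.48 1.22 0.57] yaw 14.83 eye-tip [ 0.0951 -0.0034  0.1066]
[[ 0.09927725 -0.00070131 -0.00332027]
 [ 0.08017628 -0.00068827 -0.0046998 ]
 [ 0.05766709 -0.00075184 -0.01120457]
 [ 0.04601216 -0.0008367  -0.01171982]
 [ 0.02581864 -0.00080191 -0.01173706]]
handle top z(x) tool: [-0.00880785 -0.01117725] 0.5046393332539434 y 6.65505675478305e-06
[[ 9.661e-01  2.557e-01  3.660e-02]
 [ 2.558e-01 -9.667e-01  4.000e-04]
 [ 3.550e-02  9.000e-03 -9.993e-01]]
```

Unhooked cleanly: force stayed near zero on the way out. Now back to the stand.

Call:
{"fn": "apply_moves", "kwargs": {
  "motion": [
    {"tx": -0.1, "ty": 3.2, "tz": 0, "turn": -0.4, "jaw": -1},
    {"tx": -0.2, "ty": 6.4, "tz": 0, "turn": -0.4, "jaw": -1},
    {"tx": -0.3, "ty": 9.6, "tz": 0, "turn": -0.4, "jaw": -1},
    {"tx": -0.4, "ty": 12.8, "tz": 0, "turn": -0.4, "jaw": -1},
    {"tx": -0.5, "ty": 16, "tz": 0, "turn": -0.4, "jaw": -1}
  ]
}}

```text
time_s: 20.72
position: [0.4796, -0.2016, 0.1846]
tool_rot: [[0.964, 0.262, 0.037], [0.263, -0.965, 0.0], [0.036, 0.009, -0.999]]
ft_force: [-0.0, 0.3, -1.1]
grip_width: 0.0162
```

Call:
{"fn": "apply_moves", "kwargs": {
  "motion": [
    {"tx": -0.1, "ty": 3, "tz": 0, "turn": 0, "jaw": -1},
    {"tx": -0.1, "ty": 5.5, "tz": 0, "turn": 0, "jaw": -1},
    {"tx": -0.1, "ty": 5.5, "tz": 0, "turn": 0, "jaw": -1},
    {"tx": -0.1, "ty": 5.5, "tz": 0, "turn": 0, "jaw": -1}
  ]
}}

```text
time_s: 21.05
position: [0.4927, -0.2556, 0.184]
tool_rot: [[0.965, 0.261, 0.036], [0.261, -0.965, 0.002], [0.035, 0.008, -0.999]]
ft_force: [-0.6, 0.6, -1.4]
grip_width: 0.016
```

```bash
cat > pl.py <<'E'
from h import *
s=telemetry.observe(); p=s["position"]; T=s["tool_rot"]
G=np.array([.493,-.2551,.0615]); print(s["time_s"],p.round(4),"F",s["ft_force"].round(1),"yaw",np.degrees(np.arctan2(T[1,0],T[0,0])).round(2),"to go (tool, cm)",((G-p)@T*100).round(2), "pitch",np.degrees(T[2,0]).round(2),"roll",np.degrees(T[2,1]).round(2))
E
python3 pl.py
python3 - <<'E'
from h import *
shot("top"); C=cloud("top"); e=np.array([.630,.008]); a=np.radians(15.2); u=np.array([np.cos(a),np.sin(a)]); v=np.array([-u[1],u[0]])
D=np.stack([(C[...,:2]-e)@u,(C[...,:2]-e)@v],-1)
for lo,hi in [(.065,.078),(.078,.10)]:
    m=(C[...,2]>lo)&(C[...,2]<hi)&(abs(D[...,1])<.085)&(D[...,0]>-.08)&(D[...,0]<.06); print(lo,m.sum())
    n,l,st,ce=cv2.connectedComponentsWithStats(m.astype(np.uint8))
    for i in range(1,n):
        if st[i,4]>30: print(st[i],np.median(C[l==i],0).round(4),D[l==i].mean(0).round(4))
m=(C[...,2]>.045)&(C[...,2]<.058)&(abs(D[...,1])<.07)&(D[...,0]>-.12)&(D[...,0]<.06); print("tray front edge along", np.percentile(D[m][:,0],[1,5,25]))
E
```

```text
21.05 [ 0.4927 -0.2556  0.184 ] F [-0.6  0.6 -1.4] yaw 15.13 to go (tool, cm) [-0.39 -0.14 12.25] pitch 2.02 roll 0.45
0.065 386
[290 169  20  20 290] [ 0.6362 -0.0293  0.0708] [-0.0042 -0.0385]
[264 179  20  16  87] [0.608  0.0351 0.0701] [-0.0115  0.033 ]
0.078 290
[288 167  23  23 117] [ 0.6395 -0.0288  0.083 ] [-0.0035 -0.0371]
[266 174  16  16 167] [0.6218 0.0394 0.0966] [0.0007 0.0313]
tray front edge along [-0.10925021 -0.10070081 -0.06649046]
```

Call:
{"fn": "apply_moves", "kwargs": {
  "motion": [
    {"tx": -0.07, "ty": -0.03, "tz": 2.2, "turn": 0, "jaw": -1},
    {"tx": -0.14, "ty": -0.05, "tz": 4.6, "turn": 0, "jaw": -1},
    {"tx": -0.22, "ty": -0.08, "tz": 7, "turn": 0, "jaw": -1},
    {"tx": -0.32, "ty": -0.1, "tz": 9.8, "turn": 0, "jaw": -1},
    {"tx": -0.32, "ty": -0.1, "tz": 9.8, "turn": 0, "jaw": -1}
  ]
}}

```text
time_s: 21.52
position: [0.4906, -0.2514, 0.082]
tool_rot: [[0.964, 0.263, 0.029], [0.263, -0.965, 0.008], [0.03, 0.0, -1.0]]
ft_force: [-1.0, -0.0, -1.5]
grip_width: 0.0167
```

```bash
python3 pl.py; python3 - <<'E'
from h import *
a,_=shot("wrist"); s=telemetry.observe(); p=s["position"]
C=cloud("wrist"); d=load("wrist")["d"]
a=np.radians(15.2); u=np.array([np.cos(a),np.sin(a)]); v=np.array([-u[1],u[0]]); X=C[...,:2]-np.array([.492,-.2546])
A=X@u;B=X@v
m=(d>0)&(C[...,2]>.03)&(A>.037)&(A<.053)&(abs(B)<.03)&(C[...,2]<.068); print("front cheeks lateral",np.histogram(B[m],bins=np.arange(-.03,.031,.004)), np.percentile(C[m][:,2],[50,95]))
m=(d>0)&(C[...,2]>.08)&(A>.02)&(A<.06)&(abs(B)<.03); print("handle lateral",np.percentile(B[m],[2,50,98]),"z",np.percentile(C[m][:,2],[5,95]))
E
```

```text
21.5167 [ 0.4906 -0.2514  0.082 ] F [-1.  -0.  -1.5] yaw 15.25 to go (tool, cm) [0.07 0.42 2.05] pitch 1.72 roll 0.01
front cheeks lateral (array([  0,   0,   1, 250, 352,  98,   0,   0,   0,   0,   0, 154,   2,
         0,   0]), array([-0.03 , -0.026, -0.022, -0.018, -0.014, -0.01 , -0.006, -0.002,
        0.002,  0.006,  0.01 ,  0.014,  0.018,  0.022,  0.026,  0.03 ])) [0.06126345 0.06263852]
handle lateral [-0.00445981  0.00413671  0.01263229] z [0.09327276 0.09589631]
```

Call:
{"fn": "apply_moves", "kwargs": {
  "motion": [
    {"tx": 0.05, "ty": 0.2, "tz": 0, "turn": 0, "jaw": -1},
    {"tx": 0.07, "ty": 0.42, "tz": 0, "turn": 0, "jaw": -1},
    {"tx": 0.07, "ty": 0.42, "tz": 0.3, "turn": 0, "jaw": -1},
    {"tx": 0.07, "ty": 0.42, "tz": 0.3, "turn": 0, "jaw": -1}
  ]
}}

```text
time_s: 21.9
position: [0.4939, -0.2564, 0.0824]
tool_rot: [[0.964, 0.263, 0.033], [0.263, -0.965, 0.004], [0.033, 0.004, -0.999]]
ft_force: [-0.6, -0.3, -1.5]
grip_width: 0.0164
```

```bash
python3 pl.py
```

```text
21.9 [ 0.4939 -0.2564  0.0824] F [-0.6 -0.3 -1.5] yaw 15.26 to go (tool, cm) [-0.12 -0.16  2.08] pitch 1.89 roll 0.25
```

Call:
{"fn": "apply_moves", "kwargs": {
  "motion": [
    {"tx": -0.1, "ty": -0.15, "tz": 0.3, "turn": 0, "jaw": -1},
    {"tx": -0.1, "ty": -0.15, "tz": 0.7, "turn": 0, "jaw": -1},
    {"tx": -0.1, "ty": -0.15, "tz": 1.1, "turn": 0, "jaw": -1},
    {"tx": -0.1, "ty": -0.15, "tz": 1.4, "turn": 0, "jaw": -1},
    {"tx": -0.1, "ty": -0.15, "tz": 1.4, "turn": 0, "jaw": -1}
  ]
}}

```text
time_s: 22.32
position: [0.4927, -0.2549, 0.0675]
tool_rot: [[0.964, 0.263, 0.032], [0.263, -0.965, 0.005], [0.032, 0.003, -0.999]]
ft_force: [-0.1, 0.2, -0.5]
grip_width: 0.0161
```

```bash
python3 pl.py
```

```text
22.3167 [ 0.4927 -0.2549  0.0675] F [-0.1  0.2 -0.5] yaw 15.25 to go (tool, cm) [0.01 0.02 0.6 ] pitch 1.85 roll 0.18
```

Call:
{"fn": "apply_moves", "kwargs": {
  "motion": [
    {"tx": 0, "ty": 0, "tz": 0.15, "turn": 0, "jaw": -1},
    {"tx": 0, "ty": 0, "tz": 0.3, "turn": 0, "jaw": -1},
    {"tx": 0, "ty": 0, "tz": 0.45, "turn": 0, "jaw": -1},
    {"tx": 0, "ty": 0, "tz": 0.6, "turn": 0, "jaw": -1},
    {"tx": 0, "ty": 0, "tz": 0.6, "turn": 0, "jaw": -1}
  ]
}}

```text
time_s: 22.73
position: [0.4929, -0.2549, 0.0614]
tool_rot: [[0.964, 0.263, 0.032], [0.263, -0.965, 0.005], [0.032, 0.003, -0.999]]
ft_force: [0.4, 0.7, -0.9]
grip_width: 0.0165
```

Call:
{"fn": "apply_moves", "kwargs": {
  "motion": [
    {"tx": 0, "ty": 0, "tz": 0.05, "turn": 0, "jaw": -1},
    {"tx": 0, "ty": 0, "tz": 0.1, "turn": 0, "jaw": -1},
    {"tx": 0, "ty": 0, "tz": 0.1, "turn": 0, "jaw": -1}
  ],
  "squeeze": 20
}}

```text
time_s: 22.98
position: [0.493, -0.2549, 0.061]
tool_rot: [[0.964, 0.263, 0.032], [0.263, -0.965, 0.005], [0.032, 0.004, -0.999]]
ft_force: [-1.4, 1.2, 5.7]
grip_width: 0.0163
```

```bash
python3 pl.py
```

```text
22.9833 [ 0.493  -0.2549  0.061 ] F [-1.4  1.2  5.7] yaw 15.26 to go (tool, cm) [-0.    0.02 -0.05] pitch 1.86 roll 0.21
```

Call:
{"fn": "apply_moves", "kwargs": {
  "motion": [
    {"tx": 0, "ty": 0, "tz": 0.08, "turn": 0, "jaw": -1},
    {"tx": 0, "ty": 0, "tz": 0.13, "turn": 0, "jaw": -1},
    {"tx": 0, "ty": 0, "tz": 0.16, "turn": 0, "jaw": -1},
    {"tx": 0, "ty": 0, "tz": 0.16, "turn": 0, "jaw": -1}
  ],
  "squeeze": 20
}}

```text
time_s: 23.32
position: [0.4931, -0.255, 0.0607]
tool_rot: [[0.964, 0.263, 0.033], [0.263, -0.965, 0.004], [0.033, 0.005, -0.999]]
ft_force: [-2.6, 2.6, 12.6]
grip_width: 0.0164
```

Call:
{"fn": "apply_moves", "kwargs": {
  "motion": [
    {"tx": 0, "ty": 0, "tz": 0, "turn": 0, "jaw": -0.6},
    {"tx": 0, "ty": 0, "tz": 0, "turn": 0, "jaw": -0.5},
    {"tx": 0, "ty": 0, "tz": 0, "turn": 0, "jaw": -0.4},
    {"tx": 0, "ty": 0, "tz": 0, "turn": 0, "jaw": -0.2},
    {"tx": 0, "ty": 0, "tz": 0, "turn": 0, "jaw": 0}
  ]
}}

```text
time_s: 23.73
position: [0.4931, -0.255, 0.0605]
tool_rot: [[0.964, 0.263, 0.033], [0.263, -0.965, 0.004], [0.033, 0.004, -0.999]]
ft_force: [-0.3, -0.3, -0.3]
grip_width: 0.0427
```

Call:
{"fn": "apply_moves", "kwargs": {
  "motion": [
    {"tx": 0, "ty": 0, "tz": 0, "turn": 0, "jaw": 0.5},
    {"tx": 0, "ty": 0, "tz": 0, "turn": 0, "jaw": 1},
    {"tx": 0, "ty": 0, "tz": 0, "turn": 0, "jaw": 1},
    {"tx": 0, "ty": 0, "tz": 0, "turn": 0, "jaw": 1},
    {"tx": 0, "ty": 0, "tz": 0, "turn": 0, "jaw": 1}
  ]
}}

```text
time_s: 24.15
position: [0.4931, -0.255, 0.0605]
tool_rot: [[0.964, 0.263, 0.033], [0.263, -0.965, 0.004], [0.033, 0.005, -0.999]]
ft_force: [0.3, 0.6, -0.8]
grip_width: 0.0856
```

```bash
python3 pl.py; python3 -c "
from h import *
print(telemetry.observe()['grip_width'])"
```

```text
24.15 [ 0.4931 -0.255   0.0605] F [ 0.3  0.6 -0.8] yaw 15.27 to go (tool, cm) [-0.01  0.   -0.1 ] pitch 1.87 roll 0.26
0.08563069815063315
```

Fully open with no contact force. I rise and then check from above.

Call:
{"fn": "apply_moves", "kwargs": {
  "motion": [
    {"tx": 0.03, "ty": 0, "tz": -1, "turn": 0, "jaw": 1},
    {"tx": 0.06, "ty": 0, "tz": -2.5, "turn": 0, "jaw": 1},
    {"tx": 0.15, "ty": 0, "tz": -5, "turn": 0, "jaw": 1},
    {"tx": 0.25, "ty": 0, "tz": -8, "turn": 0, "jaw": 1},
    {"tx": 0.35, "ty": 0, "tz": -11, "turn": 0, "jaw": 1}
  ]
}}

```text
time_s: 24.57
position: [0.4926, -0.2543, 0.1723]
tool_rot: [[0.964, 0.263, 0.032], [0.263, -0.965, 0.005], [0.032, 0.004, -0.999]]
ft_force: [0.4, -0.2, 0.3]
grip_width: 0.0854
```

Call:
{"fn": "apply_moves", "kwargs": {
  "motion": [
    {"tx": 0, "ty": 0, "tz": -2, "turn": 0, "jaw": 1},
    {"tx": -2, "ty": 0, "tz": -4, "turn": 0, "jaw": 1},
    {"tx": -4, "ty": 0, "tz": -6, "turn": 0, "jaw": 1},
    {"tx": -6, "ty": 0, "tz": -6, "turn": 0, "jaw": 1},
    {"tx": -6, "ty": 0, "tz": -6, "turn": 0, "jaw": 1}
  ]
}}

```text
time_s: 24.98
position: [0.4308, -0.271, 0.2323]
tool_rot: [[0.965, 0.262, 0.033], [0.262, -0.965, 0.002], [0.033, 0.007, -0.999]]
ft_force: [0.5, -0.3, 0.2]
grip_width: 0.0857
```

```bash
python3 pl.py; python3 - <<'E'
from h import *
w,_=shot("wrist"); t,_=shot("top"); sc,_=shot("scene")
C=cloud("wrist"); d=load("wrist")["d"]; m=(C[...,2]>.064)&(C[...,2]<.085)&(d>0)&(abs(C[...,0]-.5)<.12)&(abs(C[...,1]+.25)<.06)
P=C[m]; c,v=cv2.PCACompute(P[:,:2].astype(np.float32),None); v=v[0]*np.sign(v[0][0]); tt=(P[:,:2]-c)@v
print("handle",m.sum(),c,np.degrees(np.arctan2(v[1],v[0])),(c+np.outer([tt.min(),tt.max()],v)).round(4),"slope",np.polyfit(tt,P[:,2],1),np.percentile(P[:,2],[5,95]))
C=cloud("top"); e=np.array([.630,.008]); a=np.radians(15.2); u=np.array([np.cos(a),np.sin(a)]); v=np.array([-u[1],u[0]]); D=np.stack([(C[...,:2]-e)@u,(C[...,:2]-e)@v],-1)
m=(C[...,2]>.070)&(C[...,2]<.11)&(abs(D[...,1])<.07)&(D[...,0]>-.08)&(D[...,0]<.035)
n,l,st,ce=cv2.connectedComponentsWithStats(m.astype(np.uint8))
for i in range(1,n):
    if st[i,4]>60: print("clay",np.median(C[l==i],0).round(4),D[l==i].mean(0).round(4))
big=cv2.resize(t[110:250,230:430],None,fx=3.5,fy=3.5,interpolation=cv2.INTER_CUBIC)
ww=cv2.resize(w[:,100:460],None,fx=.95,fy=.95); 
H=max(big.shape[0],0); s2=cv2.resize(sc[170:340,140:420],(560,340)); 
top=np.zeros((590,800,3),np.uint8); top[:420,:540]=cv2.resize(big,(540,420)) if 0 else cv2.resize(t[115:255,230:410],(540,420),interpolation=cv2.INTER_CUBIC)
top[420:590,:280]=sc[170:340,140:420]; top[:400,540:800]=w[20:420,150:410]; save("final",top)
E
```

```text
24.9833 [ 0.4308 -0.271   0.2323] F [ 0.5 -0.3  0.2] yaw 15.18 to go (tool, cm) [ 5.85 -0.02 17.28] pitch 1.88 roll 0.37
handle 3823 [[ 0.500434  -0.2528842]] 15.460079 [[ 0.4311 -0.2721]
 [ 0.585  -0.2295]] slope [-0.00921566  0.07032309] [0.06742602 0.07184973]
clay [ 0.6356 -0.0292  0.0755] [-0.0046 -0.0381]
clay [0.619  0.0393 0.0965] [-0.0019  0.0319]
```

View pics/final.png

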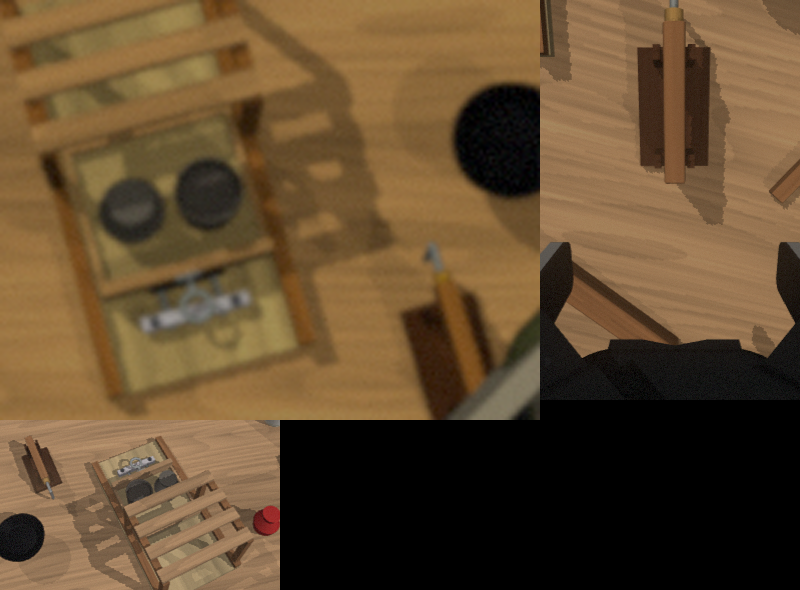

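The final check picture shows the tray drawn out with its front against the buffer at (190,280), both clay pieces upright, and the hook level in both saddles with its prong down. I hand in.

```bash
python3 -c "
from h import *
print(close_job())"
```

```text
the job is handed in; nothing more can be done
None
```

The tray is drawn out against the buffer, the hook is back in its stand prong down, and the job was handed in after about 25 s. One thing went wrong on the way: about two thirds through the draw, the prong tip caught the stop's buffer.

- **The snag:** I had the tip too low, below the buffer's top edge. The wrist force reached about 62 N before the tip rode over, and the hook and gripper each tilted by up to about 2°. The snag was on the fixed stop, not on the tray. The picture taken right after showed the clay upright. I raised the tip 2.5 mm and drew the rest slowly.
- **Seating:** I felt contact after about 105 mm of tool travel. I then held a steady pull of about 9–10 N against a measured drag of 3–4 N, so roughly 6 N on the buffer, for about 2 s.
- **Unhooking and return:** I eased the prong to the middle of the eye and lifted it out with no noticeable force. The handle went back within about 1–2 mm of its old place. Its front end was a few millimetres high on release and settled into the saddle.
- **Last checks:** The tray's front is at the buffer, both clay pieces are upright, and the hook lies level in both saddles. The bowl and the red look-alike vase looked undisturbed; the jar and the plaster block were not in the last pictures. The gripper was open and touching nothing.

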